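# Fit out the rail of a small control panel

## Task

Fit out the rail of the control panel lying on the bench so that the row follows the current: counted from the terminal blocks already on the rail towards the end stop, it must read two-pole isolator, one-pole breaker, power supply, relay socket. Each stands upright, straight and fully down on the rail, with a gap of at most about a centimetre to its neighbour on the terminal side; the relay is plugged fully into the top of its socket. Leave the screwdriver and the cutters where they lie.

Things in the scene. Friction and masses are not known exactly. Their poses are not given: they have to be found in the camera images.
- panel: The control panel: a grey metal plate 120 x 280 mm with folded edges, 10 mm high, fixed on the bench, with a steel hat rail (35 mm wide, 258 mm long, its top 25 mm above the bench) running along its middle. Origin: on the bench under the centre of the plate. y runs along the rail, x across it, z up. Its place and yaw vary.
- terminals: Block of five thin grey feed-through terminals fixed on one end of the rail, 26 mm wide along the rail, 50 mm across it, top 63 mm above the bench. Origin: on the rail's centre line in the middle of the block, 19 mm above the bench; 104 mm from the rail's middle. It may be at the left or at the right end.
- endstop: Grey end stop fixed on the other end of the rail, 9.5 mm wide along the rail, 46 mm across it, top 60 mm above the bench, one screw on top. Origin as for the terminals, 104 mm from the rail's middle on the other side. Between the terminals and the end stop 190 mm of rail are free; the four devices take 148 mm.
- isolator: Two-pole isolator: light grey, 36 mm wide, two black toggles (to 75 mm) joined by a bar. Origin: centre of underside; x along its 90 mm length (goes across the rail), y width, z up. Shoulders 45 mm high; mid-length a full-width nose, 45 mm in x, up to 67 mm: grasp across it. Slot under it (37.4 mm in x, 6 deep, rounded lips) drops over the rail; seated, origin 19 mm above the panel's. Half a turn is fine. 180 g.
- breaker: One-pole breaker: light grey, slimmest, 18 mm wide, one black toggle (to 74 mm). Origin: centre of underside; x along its 90 mm length (goes across the rail), y width, z up. Shoulders 45 mm high; mid-length a full-width nose, 45 mm in x, up to 67 mm: grasp across it. Slot under it (37.4 mm in x, 6 deep, rounded lips) drops over the rail; seated, origin 19 mm above the panel's. Half a turn is fine. 110 g.
- supply: Power supply: widest, 54 mm, grey, pale nose with dark vent slits, no toggle. Origin: centre of underside; x along its 90 mm length (goes across the rail), y width, z up. Shoulders 45 mm high; mid-length a full-width nose, 45 mm in x, up to 67 mm: grasp across it. Slot under it (37.4 mm in x, 6 deep, rounded lips) drops over the rail; seated, origin 19 mm above the panel's. Half a turn is fine. 240 g.
- relay_socket: Relay socket: dark grey, 40 mm wide, open pocket in its top. Shape, slot, axes, origin and seat as the breaker's, but its nose is 60 mm in x: grasp across that. Pocket 47 mm (x) by 31 mm (y), rims rounded, floor 57 mm above the underside, 10 mm below the rim. Half a turn is fine. 90 g.
- plug_relay: The relay: an orange block with a pale grey top, 28 mm (x) by 44 mm (y) by 34 mm high (z). Origin: centre of the underside. Grasp it across its 28 mm. It stands in the socket's pocket upright with its 44 mm side along the socket's x (across the rail), either way round, its underside on the pocket's floor, so that it stands 24 mm out of the socket. About 40 g.
- driver: Screwdriver with a red and yellow handle, 221 x 29 x 26 mm, lying on the bench; leave it. Origin: on the bench under its middle; y along its length, the handle towards +y.
- cutters: Black-handled cutting pliers, 120 x 60 x 12 mm, lying on the bench; leave them. Origin: on the bench under their middle; y along their length.

How it is judged:
By the outcome, as a careful person would: the job done as asked, in the order asked, and still so for the second after the job is handed in, with the robot touching nothing.
It also fails if it takes over 99 s, if anything falls off the work surface, if the arm or the gripper's body presses on something with over 40 N, if the wrist force passes 120 N, or if a joint passes its speed limit or range.

## Robot

A 6-joint arm with a two-finger parallel gripper is mounted at the origin on the work surface; the furniture and walls round the work are solid. World frame = base frame: x ahead of the robot, y to its left, z up, the work surface at z = 0. Lengths are in m, angles in degrees, forces in N, time in s.
With the tool pointing down it reaches from about 0.275 to 0.825 m from the base axis. Payload 4.9 kg.
Tool frame: the origin (TCP) lies at the very end of the fingers, on their centre line; the grasp point (between the pads) lies 19 mm behind it; z points along the fingers, y is the line along which they close (so a half turn about z gives the same grasp; the last joint's range is limited). The gripper opens to 85 mm and grips with 20 to 120 N. Pads are 22 mm wide; open, the fingers measure 114 mm over their backs; the gripper's body (76 mm by 85 mm) begins 54 mm behind the grasp point. The pads swing forward as they close: fully open they stand 13 mm farther back than shut.
Start: joints at [56.711, 18.69, -11.035, 60.275, 0, 82.311], TCP at [0.238, 0.496, 0.231] pointing down, gripper open.
Joint ranges: [-152.03, 152.03], [-55.5, 102.48], [-74.3, 77.21], [-110.64, 120.58], [-84.22, 78.4], [-180, 180]. Speed limits (degrees/s): [147.25, 147.25, 180, 180, 180, 180].

## Interface

Orientations are given as [roll, pitch, yaw] about the fixed x, y, z axes, in that order (R = Rz(yaw) Ry(pitch) Rx(roll)).
In Python, from bench import ctrl, snapshot, order, look_for, mark_of gives the robot as it stands.
- The arm moves only by the tool send_rows, never from a script. Its argument "commands" is one flat list of numbers, 7 for each row, row after row: the shift along the tool's x, y, z in mm, then the turn, a rotation vector about the tool's x, y, z in rad, then the finger opening in mm, from 0 to 85.4. A call has 1 to 12 rows; each row is the pose to reach, as a shift and turn from the pose commanded when the call began, along the tool's axes at that moment; what a row does not reach only later rows make up. A row lasts 1/10 s, in which the tool goes at most 50 mm and 8.59 degrees, less where a joint would pass 70% of its speed; a pose out of reach is approached as far as the arm can. A call with a gripper value outside its range is refused whole. The fingers move at their own pace and stop on an object; "squeeze" is the grip in N (left out, the last holds). Time passes only in rows, so rows that repeat a pose let the fingers close. It gives the time, the measured TCP pose, the force, the opening and the grip force at its end, in the units of the state.
- ctrl.get_state(): the state, without advancing time (a new reading comes with each control period).
- snapshot(name): name is "scene" or "side" or "wrist"; returns a dict with "color" (384x512x3 uint8, red, green, blue), "K" (3x3 intrinsics, pixels), "world_from_camera" (4x4, takes a point from camera to world coordinates); the wrist camera has in their place "T_tool_cam" (4x4, takes a point from camera to tool coordinates, whose origin is the TCP and whose axes are the flange's). Camera axes: x right, y up, looking along -z (the intrinsics and any distortion apply to the point x, -y, -z); pixel columns grow to the right and rows downward; lengths in m; the calibration is good to about 2 mm. A picture is of the moment at which its call begins: read the wrist's pose just before it. There is no depth.
- order.finish_job(): hands the job in; it is judged then, once.
Trained networks look in the newest picture that a camera, given by its name, has taken for a name from the list of things; names that differ only in an ending like _2 or _b are one class to them, and where a whole thing is asked for, a point or a joint stands for the part that bears it (a point fixed in the world has none). Each returns a list of dicts, best first, with "score" (0 to 1); they miss things now and then, are a little off and sometimes report something else, mostly with a low value. They report only what shows in the picture. A call takes as long as a camera call.
- look_for(camera, thing): "box" ([left, top, right, bottom] as shares, 0 to 1, of the picture: columns of its width, rows of its height, round what is visible of it).
- mark_of(camera, thing): "position" ([row, column] as shares, 0 to 1, of the picture: columns of its width, rows of its height: a listed point, or the origin of a listed thing).
The state is a dict: "time_s": time; "q": joint angles; "joint_vel": joint speeds; "tau": joint torques, N m; "tool_pos": TCP position; "orientation": TCP orientation; "ft_force": force on the tool from outside, world axes, zero at the start; "torque": the same for the moment, N m; "width": finger opening in m; "gripper_force": force on a finger pad.
Only numpy, scipy, OpenCV 4.12 (cv2) and the standard library are available. Lean on these libraries where they do the work, as an engineer would, in place of code of your own. Each camera call takes 0.05 s, during which the arm holds its last target. There are 200 camera calls.

## Working session

There is one attempt and no reset: what is moved stays moved. The work goes in short steps, Python scripts to look and compute and a tool call to move; the robot and the scene stay as the last step left them, time stands still between calls to the robot, and variables do not carry over. Pictures are saved under pics/ and viewed, at most 16 in all, crops included, and the job is handed in when it is done.

Besides the shell and the picture viewer there is one more tool, called after "Call:" as name(argument=value, ...), one argument or row to a line, values as JSON. send_rows: Moves the arm, as the interface text tells. Its arguments: {"type":"object","properties":{"commands":{"type":"array","items":{"type":"number"}},"squeeze":{"type":"number"}},"required":["commands"]}

```bash
mkdir -p pics; ls
cat > h.py <<'E'
import numpy as np, cv2
from bench import ctrl, snapshot, order, look_for, mark_of
from scipy.spatial.transform import Rotation as R
def tool():
    s=ctrl.get_state(); T=np.eye(4); T[:3,:3]=R.from_euler('xyz',s['orientation'],degrees=True).as_matrix(); T[:3,3]=s['tool_pos']; return T,s
def shot(name,save=None):
    T,_=tool(); p=snapshot(name)
    W=p['world_from_camera'] if 'world_from_camera' in p else T@np.array(p['T_tool_cam'])
    if save: cv2.imwrite('pics/'+save,cv2.cvtColor(p['color'],cv2.COLOR_RGB2BGR))
    return p,np.array(W)
def ray(p,W,col,row,z):
    K=np.array(p['K']); d=np.linalg.inv(K)@[col,row,1]; d=W[:3,:3]@[d[0],-d[1],-d[2]]; o=W[:3,3]
    return o+d*(z-o[2])/d[2]
def proj(p,W,X):
    c=np.linalg.inv(W)@np.append(X,1); u=np.array(p['K'])@[c[0],-c[1],-c[2]]; return u[:2]/u[2]
E
python3 - <<'E'
from h import *
things="panel terminals endstop isolator breaker supply relay_socket plug_relay driver cutters".split()
for c in ("scene","side","wrist"):
    p,W=shot(c,c+'0.png'); print(c,[k for k in p if k!='color'],W.round(3).tolist(),np.array(p['K']).round(1).tolist())
    for t in things:
        m=mark_of(c,t)[:2]; b=look_for(c,t)[:1]
        print(t,[(round(a['score'],2),[round(a['position'][1]*512),round(a['position'][0]*384)],) for a in m],[(round(a['score'],2),(np.array(a['box'])*[512,384,512,384]).round().tolist()) for a in b])
print(ctrl.get_state())
E
```

```text
pics
scene ['K', 'world_from_camera'] [[0.837, 0.367, -0.405, 0.144], [-0.547, 0.562, -0.62, -0.525], [-0.0, 0.741, 0.672, 0.72], [0.0, 0.0, 0.0, 1.0]] [[420.0, 0.0, 259.7], [0.0, 420.0, 190.5], [0.0, 0.0, 1.0]]
panel [(0.57, [282, 253])] [(0.62, [227.0, 205.0, 351.0, 309.0])]
terminals [(0.6, [316, 282])] [(0.73, [303.0, 263.0, 326.0, 289.0])]
endstop [(0.48, [250, 223])] [(0.71, [240.0, 206.0, 264.0, 227.0])]
isolator [(0.75, [369, 254]), (0.51, [313, 198])] [(0.61, [349.0, 223.0, 391.0, 266.0])]
breaker [(0.87, [184, 187])] [(0.81, [169.0, 157.0, 201.0, 193.0])]
supply [] [(0.69, [291.0, 172.0, 332.0, 211.0])]
relay_socket [(0.62, [328, 223])] [(0.2, [289.0, 169.0, 330.0, 210.0])]
plug_relay [(0.65, [174, 159])] [(0.79, [166.0, 148.0, 179.0, 164.0])]
driver [(0.71, [203, 203]), (0.2, [311, 196])] [(0.77, [156.0, 183.0, 235.0, 220.0])]
cutters [(0.62, [211, 162])] [(0.77, [192.0, 148.0, 227.0, 169.0])]
side ['K', 'world_from_camera'] [[0.98, 0.074, -0.183, 0.362], [-0.197, 0.431, -0.881, -0.798], [0.014, 0.9, 0.437, 0.503], [0.0, 0.0, 0.0, 1.0]] [[397.4, 0.0, 254.2], [0.0, 397.4, 1
[... 1119 characters left out ...]
)]
driver [] []
cutters [] []
{'time_s': 3.15, 'q': array([ 5.67119824e+01,  1.86907774e+01, -1.10339507e+01,  6.02743256e+01,
       -1.75086953e-03,  8.23095730e+01]), 'joint_vel': array([-0.03057603, -0.07415768,  0.0491562 ,  0.13541963,  0.03191451,
        0.05938369]), 'tau': array([-4.46370996e-05, -4.43319476e+01,  2.62754381e+01,  1.13084436e-03,
       -4.48420769e-05,  4.42472427e-06]), 'tool_pos': array([0.23765389, 0.49604056, 0.23128041]), 'orientation': array([1.79999296e+02, 1.86176364e-03, 1.54402409e+02]), 'ft_force': array([-0.781523  , -0.55167497,  0.6040272 ]), 'torque': array([-0.01114603, -0.00203236, -0.00493246]), 'gripper_force': 0.0, 'width': 0.08547656055395199}
```

Run:
```python
import cv2
a=cv2.imread('pics/scene0.png')[135:320,135:400]
cv2.imwrite('pics/scene0c.png',cv2.resize(a,None,fx=3,fy=3,interpolation=cv2.INTER_CUBIC))
a=cv2.imread('pics/side0.png')[145:275,150:370]
cv2.imwrite('pics/side0c.png',cv2.resize(a,None,fx=3.5,fy=3.5,interpolation=cv2.INTER_CUBIC))
```

```text
(no output)
```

View pics/scene0c.png

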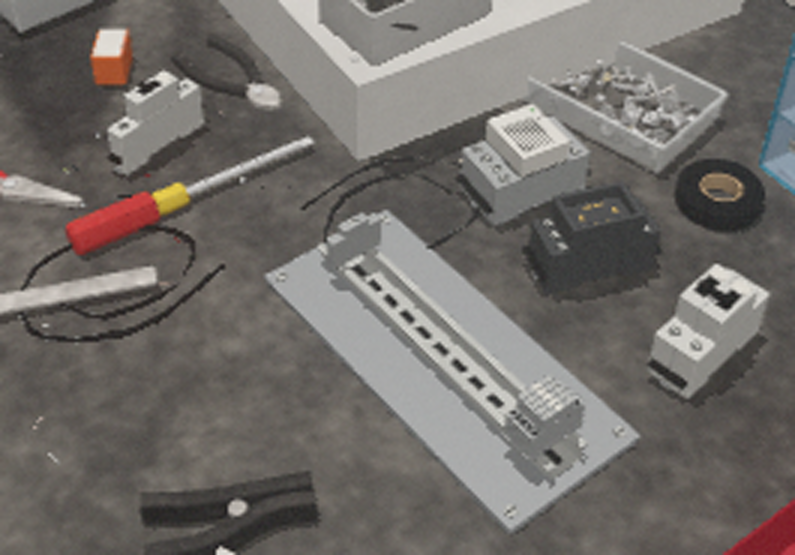

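View pics/side0c.png

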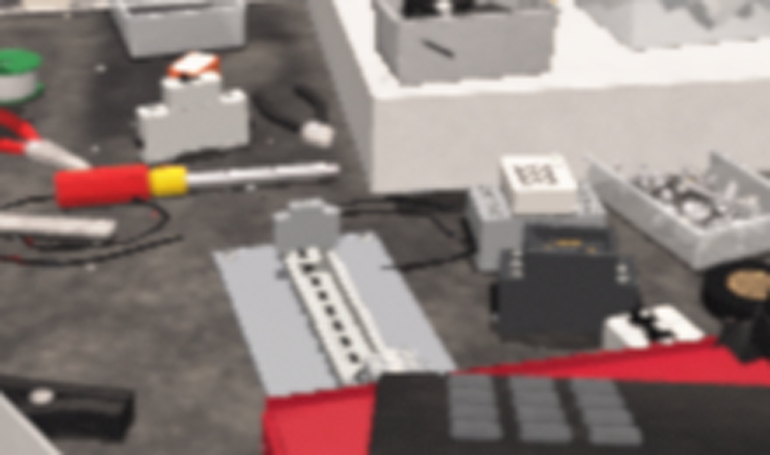

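View pics/wrist0.png

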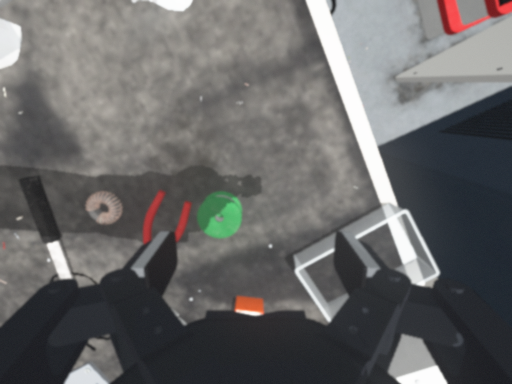

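Run:
```python
from h import *
p,W=shot('scene')
f=lambda x,y,z:ray(p,W,135+x/3,135+y/3,z).round(3)[:2]
print('panel',[f(x,y,.01) for x,y in((388,210),(265,275),(512,530),(640,437))])
for n,x,y,z in(('term',316,282,.019),('end',250,223,.019),('iso',369,254,0),('brk',184,187,0),('sup',313,198,0),('sock',328,223,0),('rel',174,159,0)): print(n,ray(p,W,x,y,z).round(3)[:2])
print('iso nose top',[f(*a,.067) for a in((717,264),(768,297),(733,322),(683,295))])
print('sup nose',[f(*a,.067) for a in((486,117),(543,106),(577,142),(522,168))])
print('sock nose',[f(*a,.067) for a in((553,195),(623,186),(640,223),(575,235))])
print('brk nose',[f(*a,.067) for a in((165,70),(178,84),(143,108),(127,98))])
print('rel top',[f(*a,.034) for a in((96,30),(130,28),(126,54),(92,55))])
```

```text
panel [array([0.553, 0.081]), array([0.435, 0.073]), array([ 0.457, -0.205]), array([ 0.574, -0.196])]
term [ 0.512 -0.167]
end [0.488 0.042]
iso [ 0.665 -0.163]
brk [0.422 0.258]
sup [0.675 0.044]
sock [ 0.65  -0.043]
rel [0.45 0.38]
iso nose top [array([ 0.685, -0.141]), array([ 0.693, -0.183]), array([ 0.656, -0.186]), array([ 0.645, -0.15 ])]
sup nose [array([0.646, 0.079]), array([0.693, 0.065]), array([0.687, 0.015]), array([0.632, 0.015])]
sock nose [array([ 0.633, -0.022]), array([ 0.684, -0.043]), array([ 0.668, -0.08 ]), array([ 0.62 , -0.063])]
brk nose [array([0.457, 0.276]), array([0.457, 0.253]), array([0.419, 0.241]), array([0.414, 0.26 ])]
rel top [array([0.446, 0.406]), array([0.473, 0.392]), array([0.453, 0.357]), array([0.427, 0.373])]
```

```bash
cat >> h.py <<'E'
def go(x,y,z,yaw):
    T,s=tool(); d=T[:3,:3].T@(np.array([x,y,z])-T[:3,3])*1000
    y0=s['orientation'][2]; a=-((yaw-y0+180)%360-180)
    q6=s['q'][5]-((yaw-y0+180)%360-180)+np.rad2deg(np.arctan2(y,x))-s['q'][0]
    tilt=R.from_matrix(T[:3,:3].T@R.from_euler('xyz',[180,0,yaw],degrees=True).as_matrix()).as_rotvec()
    print('shift',d.round(1),'rotvec',tilt.round(4),'q6 then',round(q6,1),'rows>=',np.ceil(max(np.linalg.norm(d)/50,abs(a)/8.59)))
E
python3 -c "
from h import *
go(.505,0,.33,94.3)"
```

```text
shift [-455.5 -331.8  -98.7] rotvec [-1.0000e-04  0.0000e+00  1.0489e+00] q6 then 85.7 rows>= 12.0
```

Call:
send_rows(
  commands=[-455.5,-331.8,-98.7,0,0,1.049,85,-455.5,-331.8,-98.7,0,0,1.049,85,-455.5,-331.8,-98.7,0,0,1.049,85,-455.5,-331.8,-98.7,0,0,1.049,85,-455.5,-331.8,-98.7,0,0,1.049,85,-455.5,-331.8,-98.7,0,0,1.049,85,-455.5,-331.8,-98.7,0,0,1.049,85,-455.5,-331.8,-98.7,0,0,1.049,85,-455.5,-331.8,-98.7,0,0,1.049,85,-455.5,-331.8,-98.7,0,0,1.049,85,-455.5,-331.8,-98.7,0,0,1.049,85,-455.5,-331.8,-98.7,0,0,1.049,85],
)

```text
time_s: 4.4
tool_pos: [0.5069, -0.0037, 0.3306]
orientation: [179.9, 0.1, 94.1]
ft_force: [0.4, 1.0, -1.1]
width: 0.085
gripper_force: 0.0
```

Call:
send_rows(
  commands=[0,0,0,0,0,0,85,0,0,0,0,0,0,85],
)

```text
time_s: 4.6
tool_pos: [0.5048, -0.0001, 0.3297]
orientation: [-180.0, -0.0, 94.2]
ft_force: [0.0, -0.4, 0.3]
width: 0.085
gripper_force: 0.0
```

Run:
```python
from h import *
p,W=shot('wrist','w1.png')
np.savez('w1.npz',K=p['K'],W=W); _,s=tool(); print(s['tool_pos'],s['orientation'])
a=cv2.imread('pics/w1.png'); cv2.imwrite('pics/w1b.png',cv2.resize(a,(800,600),interpolation=cv2.INTER_CUBIC))
```

```text
[0.50440488 0.00060312 0.32967838] [-1.79945353e+02 -3.85487905e-02  9.43125729e+01]
```

View pics/w1b.png

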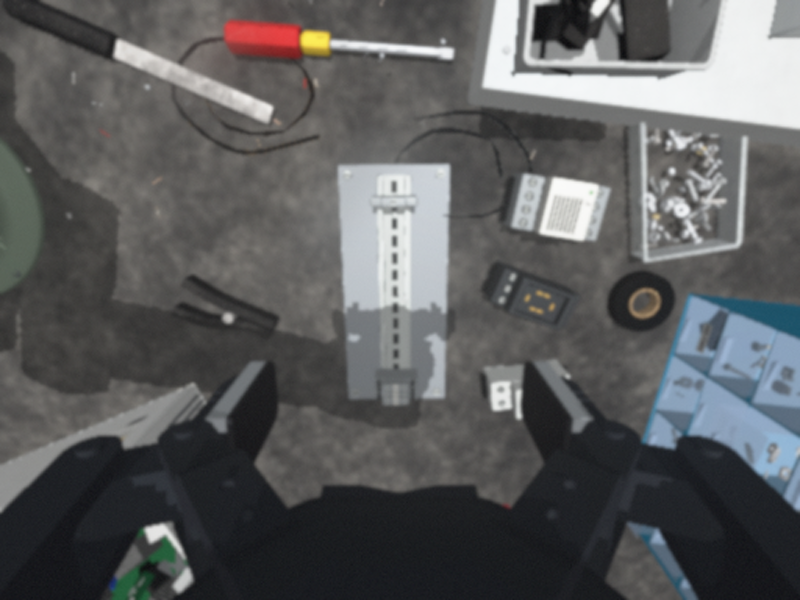

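```bash
cat >> h.py <<'E'
from scipy.optimize import least_squares
from scipy.ndimage import map_coordinates
def load(n):
    d=np.load(n+'.npz'); return cv2.imread('pics/'+n+'.png'),dict(K=d['K']),d['W']
def rectfit(img,p,W,x0,hx,hy,z,edges,win=6,verbose=True):
    """edges: list of (side,'x+','x-','y+','y-', lo,hi along). fits x,y,yaw(rad) of rectangle at height z"""
    g=cv2.GaussianBlur(img.astype(np.float32),(0,0),.7).sum(2)/3
    x=np.array(x0,float)
    def pts(x):
        c,s=np.cos(x[2]),np.sin(x[2]); o=[]
        for e,lo,hi in edges:
            for t in np.linspace(lo,hi,40):
                l=dict(zip(('x+','x-','y+','y-'),((hx,t),(-hx,t),(t,hy),(t,-hy))))[e]
                n=dict(zip(('x+','x-','y+','y-'),((1,0),(-1,0),(0,1),(0,-1))))[e]
                P=np.array([x[0]+c*l[0]-s*l[1],x[1]+s*l[0]+c*l[1],z]); N=np.array([c*n[0]-s*n[1],s*n[0]+c*n[1],0])
                a=proj(p,W,P); b=proj(p,W,P+N*.002); d=(b-a); d/=np.linalg.norm(d); o.append((a,d))
        return o
    for w in (win,win,3,3,3):
        o=pts(x); obs=[]
        for a,d in o:
            t=np.arange(-w,w+.01,.25); v=map_coordinates(g,[a[1]+d[1]*t,a[0]+d[0]*t],order=1,mode='nearest'); k=np.gradient(v)
            k=np.abs(k); i=k.argmax(); obs.append(np.append(a+d*t[i],k[i]))
        obs=np.array(obs); ok=obs[:,2]>1.0
        f=lambda y:np.array([ (q[:2]-a)@d if m else 0 for (a,d),q,m in zip(pts(y),obs,ok)])
        r=least_squares(f,x,loss='soft_l1',f_scale=.5,x_scale=[.01,.01,.05]); x=r.x
    if verbose: print('pose',x[:2].round(4),np.rad2deg(x[2]).round(2),'med px',np.median(np.abs(f(x))[ok]).round(2),'n',ok.sum())
    return x
E
python3 - <<'E'
from h import *
i,p,W=load('w1')
x0=[.505,-.062,np.deg2rad(4.3)]
for c in proj(p,W,[.505,-.062,.01]),: print(c*1.5625)
for e in ([('x+',-.13,.13),('x-',-.13,.13),('y+',-.05,.05),('y-',-.05,.05)],[('x+',0,.13),('x-',0,.13),('y+',-.05,.05)],[('x+',-.13,0),('x-',-.13,0),('y-',-.05,.05)]): rectfit(i,p,W,x0,.06,.14,.01,e)
rectfit(i,p,W,x0,.0175,.129,.025,[('x+',-.08,.085),('x-',-.08,.085)],4)
s,sw=None,None
q,Ws=shot('scene','s1.png'); np.savez('s1.npz',K=q['K'],W=Ws); i=cv2.imread('pics/s1.png')
rectfit(i,q,Ws,x0,.06,.14,.01,[('x-',-.12,.12),('x+',-.12,.12),('y+',-.05,.05),('y-',-.05,.05)],4)
i,p,W=load('w1')
u=lambda P:[ray(p,W,a/1.5625,b/1.5625,.067)[:2].round(3) for a,b in P]
print('sup',u([(550,178),(610,187),(597,243),(540,235)]))
E
```

```text
[396.25261085 293.34465158]
pose [ 0.5026 -0.0582] 4.78 med px 0.25 n 159
pose [ 0.5022 -0.058 ] 4.51 med px 0.25 n 120
pose [ 0.5026 -0.0592] 4.89 med px 0.47 n 119
pose [0.498  0.0012] 4.63 med px 0.24 n 79
pose [ 0.5038 -0.0609] 4.77 med px 0.47 n 160
sup [array([0.641, 0.078]), array([0.699, 0.074]), array([0.697, 0.02 ]), array([0.64 , 0.024])]
```

Call:
send_rows(
  commands=[-10,0,0,0,0,-0.15,85,-20,0,0,0,0,-0.3,85,-30,0,0,0,0,-0.45,85,-40,0,0,0,0,-0.6,85,-50,0,0,0,0,-0.75,85,-60,0,0,0,0,-0.9,85,-70,0,0,0,0,-1.05,85,-80,0,0,0,0,-1.2,85,-90,0,0,0,0,-1.35,85,-100,0,0,0,0,-1.5,85,-110,0,0,0,0,-1.57,85],
)

```text
time_s: 5.8
tool_pos: [0.513, -0.1083, 0.33]
orientation: [180.0, -0.0, -175.4]
ft_force: [0.1, 0.1, 0.6]
width: 0.0851
gripper_force: 0.0
```

Call:
send_rows(
  commands=[0,0,0,0,0,-0.15,85,0,0,0,0,0,-0.3,85,0,0,0,0,0,-0.45,85,0,0,0,0,0,-0.6,85,0,0,0,0,0,-0.75,85,0,0,0,0,0,-0.9,85,0,0,0,0,0,-1.05,85,0,0,0,0,0,-1.2,85,0,0,0,0,0,-1.35,85,0,0,0,0,0,-1.5,85,0,0,0,0,0,-1.57,85,0,0,0,0,0,-1.57,85],
)

```text
time_s: 7.0
tool_pos: [0.513, -0.1081, 0.33]
orientation: [180.0, 0.0, -85.7]
ft_force: [1.5, 0.4, -0.1]
width: 0.0854
gripper_force: 0.0
```

Run:
```python
from h import *
p,W=shot('wrist','w2.png')
np.savez('w2.npz',K=p['K'],W=W); _,s=tool(); print(s['tool_pos'],s['orientation'],s['q'][5])
i=cv2.imread('pics/w2.png'); cv2.imwrite('pics/w2b.png',cv2.resize(i,(800,600),interpolation=cv2.INTER_CUBIC))
x0=[.503,-.06,np.deg2rad(4.7)]
for e in ([('x+',-.13,.13),('x-',-.13,.13),('y+',-.05,.05),('y-',-.05,.05)],[('x+',0,.13),('x-',0,.13),('y+',-.05,.05)],[('x+',-.13,0),('x-',-.13,0),('y-',-.05,.05)]): rectfit(i,p,W,x0,.06,.14,.01,e)
x0[:2]=[.498,.0012]
rectfit(i,p,W,x0,.0175,.129,.025,[('x+',-.08,.085),('x-',-.08,.085)],4)
```

```text
[ 0.51304881 -0.10831791  0.33002159] [ 1.79994609e+02  1.19475345e-02 -8.57641785e+01] -114.23124514326423
pose [ 0.5027 -0.0585] 4.68 med px 0.26 n 160
pose [ 0.5024 -0.0574] 4.58 med px 0.25 n 120
pose [ 0.5028 -0.059 ] 4.6 med px 0.24 n 120
pose [-0.3085 -0.4083] -55.87 med px 0.01 n 14
```

View pics/w2b.png

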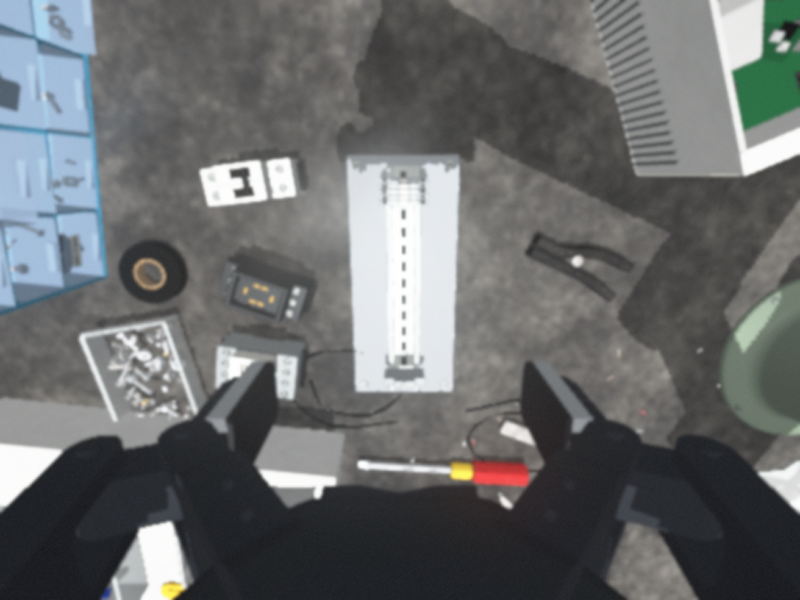

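Run:
```python
import cv2,numpy as np
a=cv2.imread('pics/w2.png');b=cv2.imread('pics/w1.png')
c=lambda im,x,y:cv2.resize(im[y:y+60,x:x+80],(400,300),interpolation=cv2.INTER_CUBIC)
cv2.imwrite('pics/comp1.png',np.vstack([np.hstack([c(a,118,85),c(a,130,150)]),np.hstack([c(b,310,100),c(b,300,160)])]))
```

```text
(no output)
```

View pics/comp1.png

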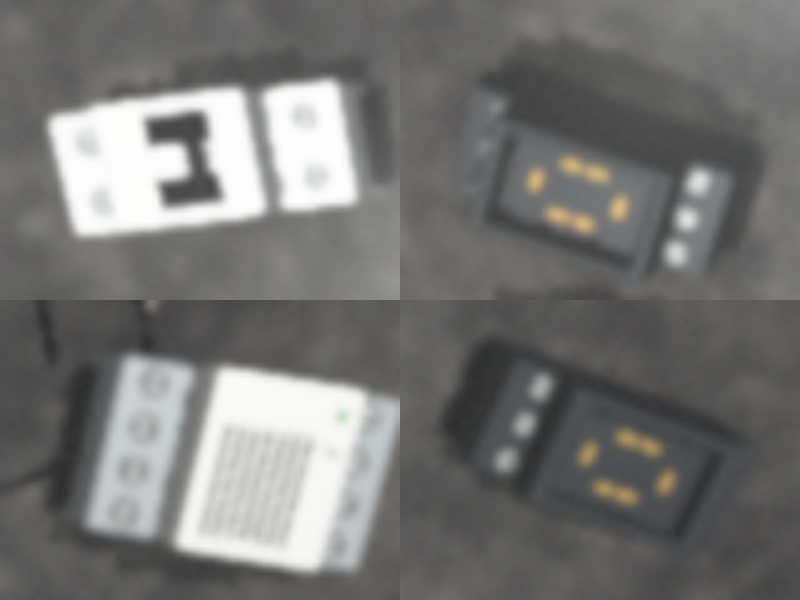

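Run:
```python
from h import *
_,p1,W1=load('w1');_,p2,W2=load('w2')
def f(v,ox,oy,x,y,z):
    p,W=((p1,W1),(p2,W2))[v-1]; return ray(p,W,ox+(x+.5)/5-.5,oy+(y+.5)/5-.5,z)[:2]
def an(a,b): d=np.array(b)-a; return np.rad2deg(np.arctan2(d[1],d[0])).round(1), np.linalg.norm(d).round(4)
r=f(2,118,85,350,142,.045);l=f(2,118,85,62,176,.045);print('iso',(r+l)/2,an(r,l))
print(' width',an(f(2,118,85,264,93,.045),f(2,118,85,281,211,.045)))
n=[f(1,310,100,x,y-300,.067) for x,y in((220,367),(365,388),(322,572),(177,550))]
print('sup',np.mean(n,0),an(n[0],n[1]),an(n[3],n[2]),an(n[0],n[3]),an(n[1],n[2]))
c2=[f(2,130,150,x-400,y,.057) for x,y in((537,181),(619,209),(584,169),(570,221))]
c1=[f(1,300,160,x-400,y-300,.057) for x,y in((588,454),(667,482),(638,442),(616,492))]
for c in(c2,c1): print('sock',np.mean(c,0),an(c[0],c[1]),an(c[2],c[3]))
s=[f(2,130,150,x-400,y,.045) for x,y in((697,182),(677,255))];print(an(*s))
s=[f(1,300,160,x-400,y-300,.045) for x,y in((541,386),(506,461))];print(an(*s))
```

```text
iso [ 0.66595388 -0.15876464] (np.float64(10.8), np.float64(0.0914))
 width (np.float64(97.9), np.float64(0.0355))
sup [0.66326119 0.05085112] (np.float64(-3.5), np.float64(0.0439)) (np.float64(-4.2), np.float64(0.0456)) (np.float64(-93.8), np.float64(0.0544)) (np.float64(-92.0), np.float64(0.0549))
sock [ 0.65415296 -0.04550031] (np.float64(164.1), np.float64(0.0276)) (np.float64(74.9), np.float64(0.0188))
sock [ 0.65463393 -0.04646828] (np.float64(-15.4), np.float64(0.0285)) (np.float64(-103.8), np.float64(0.0181))
(np.float64(76.0), np.float64(0.0273))
(np.float64(-106.4), np.float64(0.0278))
```

```bash
python3 -c "
from h import *
go(.666,-.1588,.13,-80.5)
go(.666,-.1588,.044,-80.5)"
```

```text
shift [  61.7 -148.8  200. ] rotvec [ 0.0001  0.0002 -0.0919] q6 then -112.9 rows>= 6.0
shift [  61.7 -148.8  286. ] rotvec [ 0.0001  0.0002 -0.0919] q6 then -112.9 rows>= 7.0
```

Call:
send_rows(
  commands=[61.7,-148.8,200,0,0,-0.092,70,61.7,-148.8,200,0,0,-0.092,70,61.7,-148.8,200,0,0,-0.092,70,61.7,-148.8,200,0,0,-0.092,70,61.7,-148.8,200,0,0,-0.092,70,61.7,-148.8,200,0,0,-0.092,70,61.7,-148.8,240,0,0,-0.092,70,61.7,-148.8,265,0,0,-0.092,70,61.7,-148.8,280,0,0,-0.092,70,61.7,-148.8,286,0,0,-0.092,70,61.7,-148.8,286,0,0,-0.092,70],
)

```text
time_s: 8.15
tool_pos: [0.6663, -0.16, 0.0445]
orientation: [-180.0, -0.0, -80.5]
ft_force: [0.4, -0.4, 0.5]
width: 0.0698
gripper_force: 0.0
```

Call:
send_rows(
  commands=[0,0,0,0,0,0,30,0,0,0,0,0,0,30,0,0,0,0,0,0,30,0,0,0,0,0,0,30,0,0,0,0,0,0,30,0,0,0,0,0,0,30],
  squeeze=60,
)

```text
time_s: 8.75
tool_pos: [0.6679, -0.1609, 0.0465]
orientation: [-179.8, -0.1, -80.5]
ft_force: [-0.8, 0.9, 6.1]
width: 0.044
gripper_force: 63.1
```

```bash
cat >> h.py <<'E'
PX,PY,PA=.5027,-.0584,4.68
def slot(t,z,dx=0,flip=-1):
    a=np.deg2rad(PA); x=PX-np.sin(a)*t/1000+np.cos(a)*dx/1000; y=PY+np.cos(a)*t/1000+np.sin(a)*dx/1000
    go(x,y,z,PA+90*flip)
E
python3 -c "
from h import *
_,s=tool();print(s['tool_pos'],s['orientation'],s['width'],s['gripper_force'])
p=shot('wrist','w3.png')
slot(-68,.12);slot(-68,.085); slot(-68,.063)"
```

```text
[ 0.66790888 -0.16092257  0.04646605] [-1.79793816e+02 -1.15817686e-01 -8.05266637e+01] 0.04400123705788379 63.10977816581726
shift [-60.4 151.5 -74.2] rotvec [-0.0037 -0.002   0.0837] q6 then -108.6 rows>= 4.0
shift [-60.5 151.6 -39.2] rotvec [-0.0037 -0.002   0.0837] q6 then -108.6 rows>= 4.0
shift [-60.6 151.7 -17.2] rotvec [-0.0037 -0.002   0.0837] q6 then -108.6 rows>= 4.0
```

View pics/w3.png

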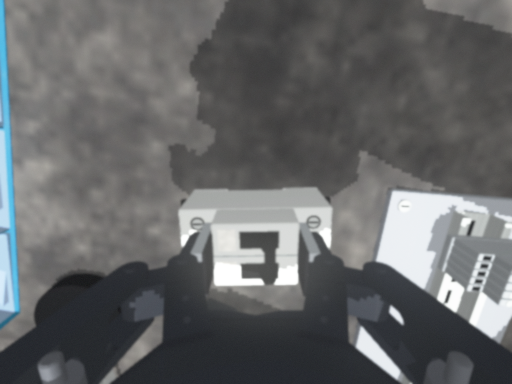

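Call:
send_rows(
  commands=[0,0,-40,0,0,0,30,0,0,-74,0,0,0,30,-20,50,-80,0,0,0.084,30,-40,100,-80,0,0,0.084,30,-60,150,-80,0,0,0.084,30,-60,150,-80,0,0,0.084,30,-60,150,-80,0,0,0.084,30,-60,150,-80,0,0,0.084,30],
)

```text
time_s: 9.6
tool_pos: [0.5097, -0.1264, 0.125]
orientation: [-179.9, -0.1, -85.3]
ft_force: [1.5, 0.1, -0.9]
width: 0.044
gripper_force: 62.3
```

Run:
```python
from h import *
T,s=tool();print(s['tool_pos'],s['orientation'],s['width'],s['gripper_force'],s['ft_force'])
p,W=shot('wrist','w4.png')
z=T[2,3]-.0465+.067
for r in (224,284): print((np.linalg.inv(T)@np.append(ray(p,W,256,r,z),1)).round(4))
slot(-68,.12);slot(-68,.0655)
```

```text
[ 0.50967048 -0.12636715  0.12495148] [-1.79854373e+02 -6.73532860e-02 -8.53492774e+01] 0.04398517720169013 62.25008010864258 [ 1.50729914  0.10161473 -0.86366798]
[ 0.0157  0.0017 -0.0205  1.    ]
[-0.0194  0.0018 -0.0205  1.    ]
shift [-0.5  1.9  4.8] rotvec [-0.0026 -0.0013 -0.0004] q6 then -108.6 rows>= 1.0
shift [-0.6  2.1 59.3] rotvec [-0.0026 -0.0013 -0.0004] q6 then -108.6 rows>= 2.0
```

View pics/w4.png

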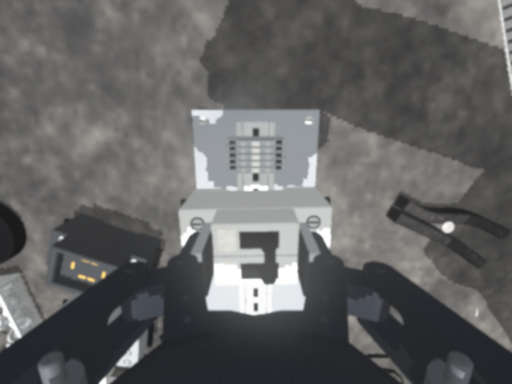

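Run:
```python
from h import *
T,s=tool(); p,W=shot('wrist','w5.png'); np.savez('w5.npz',K=p['K'],W=W)
print((np.linalg.inv(T)@W).round(4))
i=cv2.imread('pics/w5.png')
a=np.deg2rad(PA)
rectfit(i,p,W,[PX,PY,a],.06,.14,.01,[('x+',-.135,-.10),('x-',-.135,-.10),('y-',-.05,.05)],5)
rectfit(i,p,W,[PX+.104*np.sin(a),PY-.104*np.cos(a),a],.025,.013,.063,[('x+',-.011,.011),('x-',-.011,.011),('y-',-.02,.02)],5)
g=i[:,:,1].astype(int); print(g[255:262:3,195:320:1].tolist())
```

```text
[[ 9.000e-04  9.604e-01  2.785e-01  7.030e-02]
 [ 1.000e+00 -6.000e-04 -1.300e-03  1.000e-03]
 [-1.100e-03  2.785e-01 -9.604e-01 -1.436e-01]
 [ 0.000e+00  0.000e+00  0.000e+00  1.000e+00]]
pose [ 0.503  -0.0588] 4.6 med px 0.15 n 120
pose [ 0.507  -0.1655] 4.19 med px 0.24 n 76
[[135, 155, 169, 174, 174, 166, 143, 107, 84, 77, 74, 72, 73, 74, 73, 74, 80, 104, 143, 176, 191, 196, 195, 197, 196, 198, 198, 197, 195, 194, 192, 191, 191, 192, 192, 193, 193, 195, 195, 196, 196, 197, 197, 196, 195, 193, 191, 192, 191, 191, 191, 193, 193, 195, 195, 196, 194, 196, 196, 195, 192, 191, 190, 189, 188, 188, 187, 185, 166, 135, 99, 82, 78, 80, 76, 78, 78, 78, 79, 94, 126, 160, 183, 189, 192, 190, 192, 192, 191, 190, 192, 190, 187, 185, 186, 186, 186, 187, 187, 187, 186, 176, 150, 112, 84, 76, 75, 75, 75, 75, 76, 79, 82, 104, 138, 166, 175, 175, 170, 158, 141, 124, 107, 91, 82], [75, 97, 132, 162, 173, 170, 148, 114, 87, 79, 74, 74, 73, 72, 75, 74, 80, 105, 149, 183, 199, 203, 203, 204, 204, 204, 204, 204, 204, 203, 203, 204, 203, 205, 205, 205, 206, 205, 205, 205, 206, 208, 205, 207, 207, 206, 207
[... 260 characters left out ...]
6, 193, 163, 115, 83, 77, 74, 75, 75, 77, 76, 80, 87, 113, 143, 168, 175, 164, 137, 105, 82, 72, 72, 72, 70], [69, 78, 98, 124, 139, 140, 127, 104, 84, 77, 76, 75, 74, 72, 74, 74, 80, 104, 148, 185, 202, 208, 208, 210, 214, 215, 217, 216, 216, 216, 216, 215, 213, 213, 213, 212, 213, 213, 213, 214, 213, 214, 211, 208, 209, 209, 208, 208, 208, 208, 208, 205, 204, 203, 201, 203, 204, 203, 203, 204, 204, 204, 204, 204, 202, 203, 204, 196, 177, 143, 103, 83, 82, 81, 81, 81, 81, 81, 82, 97, 132, 171, 193, 203, 207, 211, 209, 210, 210, 209, 209, 210, 210, 209, 214, 219, 221, 216, 214, 213, 209, 197, 163, 113, 82, 77, 76, 76, 74, 75, 77, 81, 85, 101, 125, 140, 142, 128, 105, 83, 76, 73, 72, 71, 71]]
```

Call:
send_rows(
  commands=[1.4,1.3,20,0.0026,0.0013,0,30,1.4,1.3,35,0.0026,0.0013,0,30,1.4,1.3,45,0.0026,0.0013,0,30,1.4,1.3,50,0.0026,0.0013,0,30,1.4,1.3,53,0.0026,0.0013,0,30,1.4,1.3,55,0.0026,0.0013,0,30],
)

```text
time_s: 10.3
tool_pos: [0.5084, -0.1276, 0.0693]
orientation: [-179.8, -0.1, -85.3]
ft_force: [0.8, -0.3, 0.6]
width: 0.0435
gripper_force: 62.5
```

Call:
send_rows(
  commands=[0,0,2,0,0,0,30,0,0,4,0,0,0,30,0,0,6,0,0,0,30,0,0,6,0,0,0,30,0,0,6,0,0,0,30],
)

```text
time_s: 10.8
tool_pos: [0.5087, -0.1277, 0.0654]
orientation: [-179.7, -0.2, -85.3]
ft_force: [-0.3, 1.2, 15.7]
width: 0.0435
gripper_force: 64.1
```

Run:
```python
from h import *
T,s=tool();print(s['tool_pos'],s['orientation'],s['width'],s['gripper_force'],s['ft_force'],s['torque'])
slot(-70,.0655)
```

```text
[ 0.50870491 -0.12773044  0.06538921] [-1.79657798e+02 -1.53853914e-01 -8.53300353e+01] 0.043506795322736505 64.12298083305359 [-0.32322803  1.22776918 15.66830399] [ 0.4237156   0.53867249 -0.07891925]
shift [ 0.4  0.3 -0.1] rotvec [-0.006  -0.0027 -0.0002] q6 then -108.8 rows>= 1.0
```

Call:
send_rows(
  commands=[0,0,-4,0,0,0,60,0,0,-4,0,0,0,65,0,0,-6,0,0,0,70,0,0,-30,0,0,0,70,0,0,-70,0,0,0,70,0,0,-110,0,0,0,70,0,0,-140,0,0,0,70,0,0,-140,0,0,0,70],
)

```text
time_s: 11.6
tool_pos: [0.5093, -0.1282, 0.2072]
orientation: [-179.5, -0.3, -85.3]
ft_force: [-0.6, -0.1, -0.0]
width: 0.07
gripper_force: 0.0
```

Run:
```python
from h import *
T,s=tool();print(s['tool_pos'],s['orientation'],s['width'],s['ft_force'])
p,W=shot('wrist','w6.png')
go(.43,.24,.2,-71)
```

```text
[ 0.50928212 -0.12822915  0.20720613] [-179.47883982   -0.27160251  -85.33448509] 0.07000587758057976 [-0.63140449 -0.14185309 -0.0009843 ]
shift [-372.9   47.9    3.3] rotvec [-0.0056 -0.004  -0.2502] q6 then -79.8 rows>= 8.0
```

View pics/w6.png

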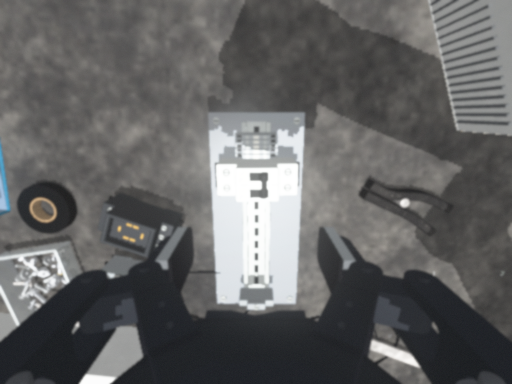

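Call:
send_rows(
  commands=[-373,48,3,-0.0056,-0.004,-0.25,70,-373,48,3,-0.0056,-0.004,-0.25,70,-373,48,3,-0.0056,-0.004,-0.25,70,-373,48,3,-0.0056,-0.004,-0.25,70,-373,48,3,-0.0056,-0.004,-0.25,70,-373,48,3,-0.0056,-0.004,-0.25,70,-373,48,3,-0.0056,-0.004,-0.25,70,-373,48,3,-0.0056,-0.004,-0.25,70,-373,48,3,-0.0056,-0.004,-0.25,70,-373,48,3,-0.0056,-0.004,-0.25,70,-373,48,3,-0.0056,-0.004,-0.25,70],
)

```text
time_s: 12.75
tool_pos: [0.4284, 0.2396, 0.1985]
orientation: [179.7, 0.1, -71.1]
ft_force: [0.2, -0.1, -0.4]
width: 0.0698
gripper_force: 0.0
```

Run:
```python
from h import *
T,s=tool();print(s['tool_pos'],s['orientation'],s['width'],s['ft_force'])
p,W=shot('wrist','w7.png'); np.savez('w7.npz',K=p['K'],W=W)
for t in ('breaker','plug_relay'):
    for m in mark_of('wrist',t)[:1]: c=np.array(m['position'])*[384,512]; print(t,m['score'],c,ray(p,W,c[1],c[0],0)); print(look_for('wrist',t)[:1])
a=cv2.imread('pics/w7.png'); cv2.imwrite('pics/w7c.png',cv2.resize(a[60:320,100:440],None,fx=2.3,fy=2.3,interpolation=cv2.INTER_CUBIC))
```

```text
[0.42836453 0.23955473 0.19849003] [ 1.79729813e+02  1.30513870e-01 -7.10804258e+01] 0.06977089513787166 [ 0.22598726 -0.11360083 -0.42582406]
breaker 0.58 [183.0144 241.6128] [0.4358311 0.2662358 0.       ]
[{'box': [0.3947, 0.4615, 0.5543, 0.5383], 'score': 0.63}]
plug_relay 0.86 [257.2032 212.224 ] [0.44140743 0.38620004 0.        ]
[{'box': [0.3744, 0.632, 0.4389, 0.7383], 'score': 0.83}]
```

View pics/w7c.png

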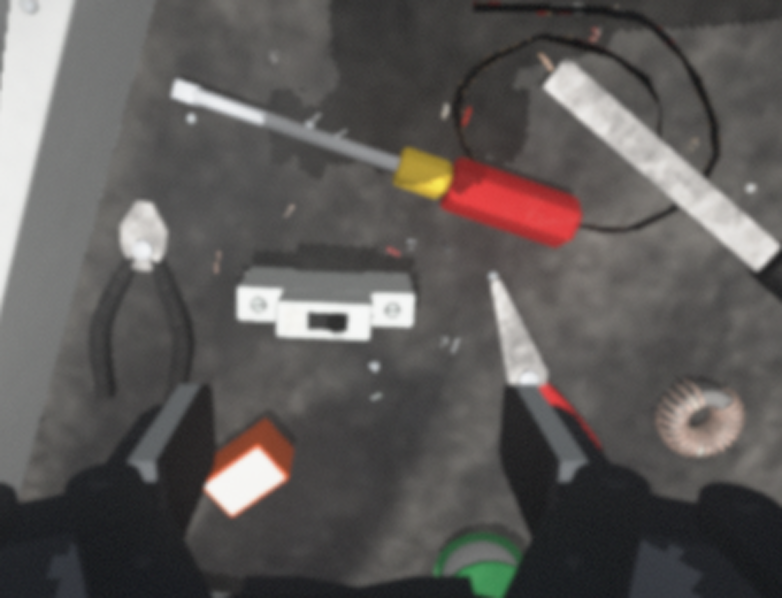

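Run:
```python
from h import *
_,p,W=load('w7')
f=lambda x,y,z:ray(p,W,100+(x+.5)/2.3-.5,60+(y+.5)/2.3-.5,z)[:2]
def an(a,b): d=np.array(b)-a; return np.rad2deg(np.arctan2(d[1],d[0])).round(1), np.linalg.norm(d).round(4)
for nm,z,P in(('brk',.067,((276,301),(371,305),(370,341),(277,337))),('rel',.034,((206,486),(257,446),(288,478),(233,516)))):
    n=[f(x,y,z) for x,y in P]; print(nm,np.mean(n,0),an(n[0],n[1]),an(n[3],n[2]),an(n[0],n[3]),an(n[1],n[2]))
l=f(243,305,.045);
# shoulder ends
a=(f(238,287,.045)+f(238,320,.045))/2; b=(f(414,291,.045)+f(414,326,.045))/2; print((a+b)/2,an(b,a))
n=np.mean([f(x,y,.067) for x,y in((276,301),(371,305),(370,341),(277,337))],0)
go(n[0],n[1],.13,-71.5);go(n[0],n[1],.048,-71.5)
```

```text
brk [0.43426308 0.26596454] (np.float64(-163.6), np.float64(0.0448)) (np.float64(-163.8), np.float64(0.0446)) (np.float64(108.4), np.float64(0.018)) (np.float64(107.8), np.float64(0.0181))
rel [0.4443213  0.38464285] (np.float64(-120.9), np.float64(0.0401)) (np.float64(-123.5), np.float64(0.0417)) (np.float64(144.4), np.float64(0.0249)) (np.float64(148.1), np.float64(0.0268))
[0.43418254 0.26530462] (np.float64(17.2), np.float64(0.0897))
shift [-22.9 -13.6  69.4] rotvec [0.0029 0.0027 0.0068] q6 then -77.0 rows>= 2.0
shift [-22.7 -13.9 151.4] rotvec [0.0029 0.0027 0.0068] q6 then -77.0 rows>= 4.0
```

Call:
send_rows(
  commands=[-22.9,-13.6,50,0.003,0.0027,0.033,70,-22.9,-13.6,90,0.003,0.0027,0.033,70,-22.8,-13.8,120,0.003,0.0027,0.033,70,-22.7,-13.9,140,0.003,0.0027,0.033,70,-22.7,-13.9,150,0.003,0.0027,0.033,70,-22.7,-13.9,150.5,0.003,0.0027,0.033,70,-22.7,-13.9,150.5,0.003,0.0027,0.033,70],
)

```text
time_s: 13.7
tool_pos: [0.4347, 0.267, 0.0497]
orientation: [-179.9, 0.0, -72.9]
ft_force: [1.0, -0.4, 0.5]
width: 0.07
gripper_force: 0.0
```

Call:
send_rows(
  commands=[0,0,0,0,0,0,30,0,0,0,0,0,0,30,0,0,0,0,0,0,30,0,0,0,0,0,0,30,0,0,0,0,0,0,30],
)

```text
time_s: 14.2
tool_pos: [0.435, 0.2674, 0.0505]
orientation: [-179.8, 0.0, -72.9]
ft_force: [-1.3, -0.5, 4.3]
width: 0.0435
gripper_force: 61.2
```

Run:
```python
from h import *
T,s=tool();print(s['tool_pos'],s['orientation'],s['width'],s['gripper_force'],s['ft_force'])
p,W=shot('wrist','w8.png'); np.savez('w8.npz',K=p['K'],W=W)
slot(-36,.14)
# device y position in tool: nose top edge profile along image column through nose
i=cv2.imread('pics/w8.png')[:,:,1].astype(int)
for c in (225,235,280,290): print(c,i[200:300:2,c].tolist())
inv=np.linalg.inv(T)
for r in range(220,291,10): print(r,(inv@np.append(ray(p,W,255,r,.067),1))[:2].round(4))
```

```text
[0.43503585 0.26736621 0.05049323] [-1.79830820e+02  1.13935466e-02 -7.29043698e+01] 0.043485455144413765 61.2494695186615 [-1.31141372 -0.46061324  4.33532408]
shift [366.4  38.5 -89.7] rotvec [-0.0028  0.0005  0.2166] q6 then -105.2 rows>= 8.0
225 [171, 172, 172, 172, 173, 173, 176, 183, 175, 173, 175, 173, 174, 174, 184, 212, 221, 222, 232, 232, 231, 231, 233, 234, 232, 230, 230, 232, 241, 253, 189, 135, 133, 134, 134, 132, 127, 121, 116, 122, 127, 128, 129, 128, 127, 127, 127, 124, 120, 115]
235 [173, 172, 173, 172, 173, 171, 175, 186, 175, 171, 173, 173, 174, 175, 182, 209, 221, 221, 229, 230, 230, 232, 234, 234, 233, 230, 229, 231, 253, 254, 194, 134, 130, 127, 126, 126, 129, 132, 133, 139, 143, 147, 148, 149, 148, 148, 147, 138, 120, 104]
280 [171, 172, 170, 173, 173, 173, 175, 181, 175, 172, 173, 173, 175, 174, 179, 207, 220, 221, 221, 220, 220, 220, 220, 220, 220, 220, 219, 220, 220, 211, 154, 113, 116, 117, 117, 117, 114, 110, 107, 106, 105, 105, 100, 96, 96, 93, 96, 97, 101, 102]
290 [172, 171, 171, 172, 171, 172, 175, 186, 177, 171, 173, 174, 175, 174, 179, 204, 219, 221, 222, 221, 221, 221, 222, 221, 221, 221, 221, 220, 219, 214, 225, 250, 244, 146, 104, 102, 99, 99, 98, 100, 107, 174, 217, 132, 98, 96, 96, 95, 97, 95]
220 [0.0159 0.0011]
230 [0.0103 0.0011]
240 [0.0045 0.0011]
250 [-0.0014  0.0011]
260 [-0.0074  0.0011]
270 [-0.0136  0.0011]
280 [-0.02    0.0011]
290 [-0.0265  0.0012]
```

Call:
send_rows(
  commands=[0,0,-40,0,0,0,30,0,0,-85,0,0,0,30,364.6,38.5,-90,-0.003,0,0.217,30,364.6,38.5,-90,-0.003,0,0.217,30,364.6,38.5,-90,-0.003,0,0.217,30,364.6,38.5,-90,-0.003,0,0.217,30,364.6,38.5,-90,-0.003,0,0.217,30,364.6,38.5,-90,-0.003,0,0.217,30,364.6,38.5,-90,-0.003,0,0.217,30,364.6,38.5,-90,-0.003,0,0.217,30,364.6,38.5,-90,-0.003,0,0.217,30,364.6,38.5,-90,-0.003,0,0.217,30],
)

```text
time_s: 15.45
tool_pos: [0.5038, -0.0922, 0.1389]
orientation: [179.8, 0.0, -85.3]
ft_force: [0.2, 0.6, -1.7]
width: 0.0435
gripper_force: 62.2
```

Call:
send_rows(
  commands=[0,0,20,0,0,0,30,0,0,30,0,0,0,30,0,0,30,0,0,0,30],
)

```text
time_s: 15.75
tool_pos: [0.5024, -0.0909, 0.1075]
orientation: [179.6, 0.1, -85.2]
ft_force: [-0.6, 0.3, -0.8]
width: 0.0431
gripper_force: 62.2
```

Run:
```python
from h import *
T,s=tool();print(s['tool_pos'],s['orientation'],s['width'],s['gripper_force'],s['ft_force'])
slot(-34.2,.0695)
```

```text
[ 0.50243285 -0.09087199  0.10746437] [ 1.79631881e+02  8.69424891e-02 -8.52045825e+01] 0.04311575936558633 62.20087766647339 [-0.57492704  0.34524568 -0.75004877]
shift [ 1.9 -3.2 37.9] rotvec [0.0064 0.0015 0.002 ] q6 then -105.0 rows>= 1.0
```

Call:
send_rows(
  commands=[1.9,-3.2,10,0.0064,0.0015,0.002,30,1.9,-3.2,20,0.0064,0.0015,0.002,30,1.9,-3.2,24,0.0064,0.0015,0.002,30,1.9,-3.2,24,0.0064,0.0015,0.002,30,1.9,-3.2,24,0.0064,0.0015,0.002,30],
)

```text
time_s: 16.25
tool_pos: [0.5075, -0.0946, 0.0849]
orientation: [-179.8, -0.1, -85.5]
ft_force: [-0.2, -0.6, -1.7]
width: 0.0435
gripper_force: 62.2
```

Run:
```python
from h import *
T,s=tool();print(s['tool_pos'],s['orientation'],s['width'],s['gripper_force'],s['ft_force'])
slot(-34.2,.0695)
```

```text
[ 0.50745764 -0.0946148   0.08485005] [-1.79810125e+02 -9.86778267e-02 -8.54568496e+01] 0.04351280200142081 62.20120668411255 [-0.17449273 -0.58799422 -1.66581708]
shift [-2.3  1.8 15.3] rotvec [-0.0033 -0.0017 -0.0024] q6 then -105.0 rows>= 1.0
```

Call:
send_rows(
  commands=[0,0,0,0,0,0,30,0,0,0,0,0,0,30,0,0,0,0,0,0,30],
)

```text
time_s: 16.55
tool_pos: [0.5077, -0.0947, 0.0852]
orientation: [-179.8, -0.1, -85.5]
ft_force: [-0.5, 0.2, -1.5]
width: 0.0438
gripper_force: 62.2
```

Run:
```python
from h import *
for k in range(4):
    T,s=tool();print(s['tool_pos'],s['orientation'],s['ft_force'],s['joint_vel'].round(2))
    snapshot('scene')
slot(-34.2,.0695)
```

```text
[ 0.50766665 -0.09468852  0.08515026] [-1.79770884e+02 -1.13923540e-01 -8.54578237e+01] [-0.54974807  0.2059994  -1.49365679] [-0.05 -0.   -0.01 -0.03 -0.    0.09]
[ 0.50764007 -0.09465143  0.08510487] [-1.79774980e+02 -1.12486649e-01 -8.54545119e+01] [ 0.25057189 -0.73134877 -1.13848651] [ 0.03  0.01  0.   -0.03  0.02  0.08]
[ 0.5076005  -0.09462185  0.08506574] [-1.79778232e+02 -1.09199234e-01 -8.54533727e+01] [-0.13811143 -0.07772922 -1.42847362] [-0.02  0.12  0.02  0.06  0.04  0.04]
[ 0.50757887 -0.09460332  0.0850292 ] [-1.79781174e+02 -1.08042914e-01 -8.54526936e+01] [-0.22664857  0.08473764 -1.68806584] [ 0.08  0.11 -0.05  0.04 -0.01  0.04]
shift [-2.3  1.9 15.5] rotvec [-0.0037 -0.0019 -0.0023] q6 then -105.0 rows>= 1.0
```

Call:
send_rows(
  commands=[-2.3,1.9,3,-0.003,-0.002,-0.002,30,-2.3,1.9,6,-0.003,-0.002,-0.002,30,-2.3,1.9,6,-0.003,-0.002,-0.002,30,-2.3,1.9,6,-0.003,-0.002,-0.002,30],
)

```text
time_s: 17.15
tool_pos: [0.5053, -0.0924, 0.0786]
orientation: [-180.0, 0.0, -85.3]
ft_force: [0.5, -0.6, -1.1]
width: 0.044
gripper_force: 62.2
```

Run:
```python
from h import *
T,s=tool();print(s['tool_pos'],s['orientation'],s['width'],s['gripper_force'],s['ft_force'])
slot(-34.2,.0695)
```

```text
[ 0.50525554 -0.09236098  0.0786368 ] [-1.79994466e+02  2.18972315e-02 -8.53333519e+01] 0.04400316717562651 62.20144271850586 [ 0.47467929 -0.56057263 -1.14926428]
shift [ 0.1 -0.2  9.1] rotvec [-0.0001  0.0004 -0.0002] q6 then -105.0 rows>= 1.0
```

Aligned. Seat it.

Call:
send_rows(
  commands=[0,0,3,0,0,0,30,0,0,6,0,0,0,30,0,0,9,0,0,0,30,0,0,11,0,0,0,30,0,0,13,0,0,0,30,0,0,13,0,0,0,30,0,0,13,0,0,0,30],
)

```text
time_s: 17.85
tool_pos: [0.5059, -0.0927, 0.0693]
orientation: [-179.9, -0.1, -85.3]
ft_force: [-9.1, 2.8, 32.7]
width: 0.0434
gripper_force: 66.1
```

Run:
```python
from h import *
T,s=tool();print(s['tool_pos'],s['orientation'],s['width'],s['gripper_force'],s['ft_force'],s['torque'])
slot(-34.2,.0695)
```

```text
[ 0.50587504 -0.09271182  0.06933165] [-1.79866370e+02 -7.65366856e-02 -8.53285859e+01] 0.043388407056847184 66.0720956325531 [-9.07760748  2.83409725 32.74714753] [ 0.57773049  2.21897247 -0.0586428 ]
shift [-0.3  0.4 -0.2] rotvec [-0.0023 -0.0013 -0.0001] q6 then -105.0 rows>= 1.0
```

Call:
send_rows(
  commands=[0,0,-5,0,0,0,60,0,0,-5,0,0,0,62,0,0,-8,0,0,0,62,0,0,-30,0,0,0,62,0,0,-70,0,0,0,62,0,0,-90,0,0,0,62,0,0,-90,0,0,0,62,0,0,-90,0,0,0,62],
)

```text
time_s: 18.65
tool_pos: [0.5053, -0.0925, 0.1555]
orientation: [-180.0, 0.0, -85.3]
ft_force: [-0.8, 1.1, -0.0]
width: 0.0625
gripper_force: 0.0
```

Run:
```python
from h import *
T,s=tool();print(s['tool_pos'],s['orientation'],s['width'],s['ft_force'])
_,p,W=load('w1')
for n,x,y,z in(('tray top left',640,125,.04),('tray bl',645,260,.04),('shelf bottom',480,105,0),('shelf b2',605,138,0),('shelf top',620,112,.06),('shelf top',480,90,.06)): print(n,ray(p,W,x/1.5625,y/1.5625,z).round(3))
go(.6633,.0509,.15,-93.4);go(.6633,.0509,.048,-93.4)
```

```text
[ 0.50533066 -0.09248346  0.15545942] [-1.79972184e+02  9.25004936e-03 -8.53398548e+01] 0.06249012530177864 [-0.82465512  1.06973078 -0.01385024]
tray top left [0.729 0.134 0.04 ]
tray bl [0.765 0.003 0.04 ]
shelf bottom [ 0.578  0.147 -0.   ]
shelf b2 [0.716 0.125 0.   ]
shelf top [0.697 0.141 0.06 ]
shelf top [0.566 0.15  0.06 ]
shift [-130.1 -169.1    5.6] rotvec [-0.0005  0.0002  0.1407] q6 then -82.2 rows>= 5.0
shift [-130.1 -169.   107.6] rotvec [-0.0005  0.0002  0.1407] q6 then -82.2 rows>= 5.0
```

Call:
send_rows(
  commands=[-130,-169,5,0,0,0.141,62,-130,-169,5,0,0,0.141,62,-130,-169,5,0,0,0.141,62,-130,-169,5,0,0,0.141,62,-130,-169,5,0,0,0.141,62,-130,-169,20,0,0,0.141,62,-130,-169,40,0,0,0.141,62],
)

```text
time_s: 19.35
tool_pos: [0.6633, 0.0518, 0.1137]
orientation: [180.0, 0.0, -93.3]
ft_force: [0.4, -0.7, -0.6]
width: 0.0621
gripper_force: 0.0
```

Run:
```python
from h import *
T,s=tool();print(s['tool_pos'],s['orientation'],s['width'],s['ft_force'])
p,W=shot('wrist','w9.png'); np.savez('w9.npz',K=p['K'],W=W)
i=cv2.imread('pics/w9.png'); cv2.imwrite('pics/w9b.png',i)
a=np.deg2rad(-3.4)
rectfit(i,p,W,[.6633,.0509,a],.0225,.027,.067,[('x+',-.02,.02),('x-',-.02,.02),('y-',-.02,.02)],6)
go(.6633,.0509,.049,-93.4)
```

```text
[0.66325915 0.05177789 0.11370653] [ 1.79951082e+02  8.62204513e-03 -9.33342768e+01] 0.06211214613330077 [ 0.37994978 -0.65817693 -0.56661934]
pose [0.6684 0.0465] -4.78 med px 0.53 n 106
shift [ 0.4 -3.5 60.3] rotvec [ 0.0075 -0.      0.0005] q6 then -82.2 rows>= 2.0
```

View pics/w9b.png

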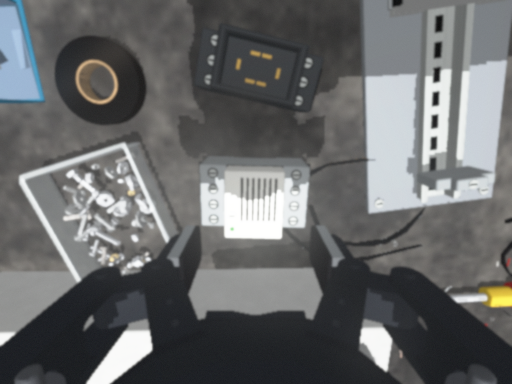

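Run:
```python
from h import *
_,p,W=load('w9')
n=[ray(p,W,x,y,.067)[:2] for x,y in((224.5,169),(281,167),(282.5,238),(225,237))]
c=np.mean(n,0); d=n[1]-n[0]; e=n[2]-n[1]; print(c,np.rad2deg(np.arctan2(d[1],d[0])),np.linalg.norm(d),np.linalg.norm(e),np.rad2deg(np.arctan2(e[1],e[0])))
n=[ray(p,W,x,y,.045)[:2] for x,y in((200,166),(308,165),(307,227),(202,226))];print(np.mean(n,0))
go(c[0],c[1],.049,-93.4)
```

```text
[0.66309814 0.04926728] 178.7584780470205 0.04132838702660365 0.057183948750119756 89.46643040334025
[0.66243329 0.05086067]
shift [ 2.  -3.4 60.3] rotvec [ 0.0075 -0.      0.0005] q6 then -82.4 rows>= 2.0
```

Call:
send_rows(
  commands=[0,0,0,0,0,0,62,1,-1.5,30,0.003,0,0,62,1,-1.5,50,0.003,0,0,62,1,-1.5,60,0.003,0,0,62,1,-1.5,60,0.003,0,0,62,1,-1.5,60,0.003,0,0,62],
)

```text
time_s: 20.0
tool_pos: [0.6653, 0.0497, 0.0569]
orientation: [-179.7, 0.0, -93.4]
ft_force: [-0.4, -0.1, -0.1]
width: 0.0623
gripper_force: 0.0
```

Call:
send_rows(
  commands=[0,0,0,0,0,0,30,0,0,0,0,0,0,30,0,0,0,0,0,0,30,0,0,0,0,0,0,30,0,0,0,0,0,0,30],
)

```text
time_s: 20.5
tool_pos: [0.6661, 0.0497, 0.0579]
orientation: [-179.6, 0.0, -93.4]
ft_force: [0.9, -0.3, 7.2]
width: 0.0432
gripper_force: 62.0
```

Run:
```python
from h import *
T,s=tool();print(s['tool_pos'],s['orientation'],s['width'],s['gripper_force'],s['ft_force'])
p,W=shot('wrist','w10.png'); np.savez('w10.npz',K=p['K'],W=W)
i=cv2.imread('pics/w10.png')[:,:,1].astype(int)
for c in (225,285): print(c,i[180:310:2,c].tolist())
inv=np.linalg.inv(T)
for r in range(180,311,10): print(r,(inv@np.append(ray(p,W,255,r,.067),1))[:2].round(4))
slot(5,.14)
```

```text
[0.66605229 0.04972001 0.05792456] [-1.79621308e+02  1.47914371e-02 -9.34162078e+01] 0.043189344137312714 61.97319030761719 [ 0.87110655 -0.26703442  7.21864979]
225 [125, 126, 122, 117, 160, 170, 170, 172, 184, 213, 219, 220, 219, 220, 219, 221, 220, 220, 220, 221, 221, 221, 222, 222, 222, 223, 223, 222, 223, 223, 224, 224, 225, 248, 254, 255, 255, 255, 234, 255, 255, 255, 255, 255, 255, 252, 237, 240, 254, 255, 255, 255, 200, 109, 105, 107, 106, 100, 97, 97, 101, 99, 101, 108, 147]
285 [127, 126, 126, 113, 149, 168, 171, 171, 176, 205, 218, 220, 220, 187, 124, 111, 111, 108, 108, 110, 113, 115, 116, 124, 125, 130, 131, 134, 140, 145, 156, 158, 167, 228, 248, 249, 249, 250, 252, 252, 254, 254, 255, 255, 255, 255, 255, 255, 255, 255, 255, 255, 248, 133, 111, 109, 107, 106, 105, 104, 102, 101, 101, 118, 166]
180 [0.0358 0.0012]
190 [0.0303 0.0012]
200 [0.0248 0.0012]
210 [0.019  0.0012]
220 [0.0132 0.0012]
230 [0.0072 0.0012]
240 [0.0011 0.0012]
250 [-0.0051  0.0012]
260 [-0.0115  0.0012]
270 [-0.0181  0.0012]
280 [-0.0248  0.0012]
290 [-0.0317  0.0013]
300 [-0.0387  0.0013]
310 [-0.046   0.0013]
shift [112.7 156.8 -83.1] rotvec [-0.0067 -0.0002 -0.1413] q6 then -100.8 rows>= 5.0
```

Call:
send_rows(
  commands=[0,0,0,0,0,0,62,0,0,0,0,0,0,62,-1,2,5,-0.0067,0,0,62,-1,2,8,-0.0067,0,0,62,-1,2,8,-0.0067,0,0,30,-1,2,8,-0.0067,0,0,30,-1,2,8,-0.0067,0,0,30,-1,2,8,-0.0067,0,0,30,-1,2,8,-0.0067,0,0,30],
)

```text
time_s: 21.45
tool_pos: [0.6628, 0.0509, 0.0478]
orientation: [179.8, 0.0, -93.4]
ft_force: [0.4, 0.4, -1.9]
width: 0.0432
gripper_force: 62.2
```

Run:
```python
from h import *
T,s=tool();print(s['tool_pos'],s['orientation'],s['width'],s['gripper_force'],s['ft_force'])
p,W=shot('wrist','w10.png')
i=cv2.imread('pics/w10.png')[:,:,1].astype(int)
for c in (225,285): print(c,i[180:310:2,c].tolist())
inv=np.linalg.inv(T)
for r in (190,200,210,280,290,300): print(r,(inv@np.append(ray(p,W,255,r,.067),1))[:2].round(4))
slot(5,.14)
```

```text
[0.6627964  0.05091487 0.04779962] [ 1.79808368e+02  1.60044900e-02 -9.34141478e+01] 0.043188163068723966 62.23033905029297 [ 0.3925571   0.44431626 -1.89349963]
225 [131, 132, 133, 132, 121, 143, 176, 178, 178, 180, 189, 219, 225, 227, 226, 227, 227, 227, 227, 228, 227, 228, 227, 228, 228, 228, 229, 229, 229, 229, 229, 230, 230, 230, 230, 231, 231, 231, 231, 228, 227, 226, 191, 254, 255, 255, 255, 255, 255, 255, 246, 239, 245, 255, 255, 255, 255, 209, 113, 113, 110, 106, 106, 101, 98]
285 [130, 131, 131, 131, 120, 143, 174, 178, 179, 179, 187, 217, 225, 227, 226, 222, 205, 202, 197, 191, 192, 190, 185, 186, 186, 184, 185, 186, 176, 166, 164, 164, 154, 153, 153, 150, 144, 147, 147, 144, 158, 203, 198, 188, 189, 230, 255, 255, 255, 255, 255, 255, 255, 255, 255, 255, 255, 210, 114, 110, 108, 108, 107, 105, 105]
190 [0.0334 0.0012]
200 [0.0282 0.0012]
210 [0.0229 0.0012]
280 [-0.0176  0.0012]
290 [-0.024   0.0012]
300 [-0.0305  0.0013]
shift [113.7 154.3 -91.7] rotvec [ 0.0034  0.0005 -0.1412] q6 then -100.8 rows>= 5.0
```

Call:
send_rows(
  commands=[0,0,-40,0,0,0,30,0,0,-85,0,0,0,30,113.7,154.3,-90,0.003,0,-0.141,30,113.7,154.3,-90,0.003,0,-0.141,30,113.7,154.3,-90,0.003,0,-0.141,30,113.7,154.3,-90,0.003,0,-0.141,30,113.7,154.3,-90,0.003,0,-0.141,30,113.7,154.3,-60,0.003,0,-0.141,30,113.7,154.3,-40,0.003,0,-0.141,30,113.7,154.3,-40,0.003,0,-0.141,30,113.7,154.3,-40,0.003,0,-0.141,30,113.7,154.3,-40,0.003,0,-0.141,30],
)

```text
time_s: 22.7
tool_pos: [0.5032, -0.0534, 0.0894]
orientation: [-179.9, 0.0, -85.3]
ft_force: [0.6, -0.1, -2.5]
width: 0.0433
gripper_force: 62.7
```

Run:
```python
from h import *
T,s=tool();print(s['tool_pos'],s['orientation'],s['width'],s['gripper_force'],s['ft_force'])
slot(5,.0668)
```

```text
[ 0.5032053  -0.05344623  0.0893808 ] [-1.79924587e+02  3.37388284e-03 -8.53176687e+01] 0.043255595637118636 62.73922920227051 [ 0.59725694 -0.08877943 -2.47158684]
shift [-0.1  0.9 22.6] rotvec [-0.0013  0.0001  0.    ] q6 then -100.8 rows>= 1.0
```

Call:
send_rows(
  commands=[0,0.7,6,-0.001,0,0,30,0,0.7,11,-0.001,0,0,30,0,0.7,15,-0.001,0,0,30,0,0.7,18,-0.001,0,0,30,0,0.7,21,-0.001,0,0,30,0,0.7,23,-0.001,0,0,30,0,0.7,25,-0.001,0,0,30,0,0.7,26,-0.001,0,0,30,0,0.7,26,-0.001,0,0,30],
)

```text
time_s: 23.6
tool_pos: [0.5025, -0.0536, 0.0666]
orientation: [-179.9, -0.0, -85.3]
ft_force: [-10.0, 3.5, 39.1]
width: 0.0438
gripper_force: 67.8
```

Run:
```python
from h import *
T,s=tool();print(s['tool_pos'],s['orientation'],s['width'],s['gripper_force'],s['ft_force'],s['torque'])
slot(5,.0668)
```

```text
[ 0.50246402 -0.05356775  0.06661446] [-1.79897134e+02 -4.02040443e-02 -8.53160596e+01] 0.04384874405544665 67.8337025642395 [-9.97062809  3.53661387 39.05910678] [ 0.64143682  2.68903125 -0.07553649]
shift [-0.2  0.2 -0.2] rotvec [-0.0018 -0.0007  0.0001] q6 then -100.8 rows>= 1.0
```

Call:
send_rows(
  commands=[0,0,-6,0,0,0,60,0,0,-6,0,0,0,65,0,0,-8,0,0,0,70,0,0,-30,0,0,0,80,0,0,-70,0,0,0,82,0,0,-90,0,0,0,82,0,0,-90,0,0,0,82,0,0,-90,0,0,0,82],
)

```text
time_s: 24.4
tool_pos: [0.5014, -0.0535, 0.1519]
orientation: [179.9, 0.0, -85.3]
ft_force: [0.4, 0.1, 0.1]
width: 0.0822
gripper_force: 0.0
```

Run:
```python
from h import *
T,s=tool();print(s['tool_pos'],s['orientation'],s['width'],s['ft_force'])
go(.6544,-.046,.11,-105.2);go(.6544,-.046,.045,-105.2)
```

```text
[ 0.50141476 -0.0535314   0.15194483] [ 1.79919496e+02  2.98399878e-02 -8.53423206e+01] 0.08217371266659602 [0.36505877 0.11511304 0.08669304]
shift [   4.9 -153.2   41.7] rotvec [1.500e-03 3.000e-04 3.466e-01] q6 then -78.8 rows>= 4.0
shift [   5.  -153.2  106.7] rotvec [1.500e-03 3.000e-04 3.466e-01] q6 then -78.8 rows>= 4.0
```

Call:
send_rows(
  commands=[5,-153,10,0,0,0.347,82,5,-153,10,0,0,0.347,82,5,-153,10,0,0,0.347,82,5,-153,10,0,0,0.347,82,5,-153,40,0,0,0.347,82,5,-153,70,0,0,0.347,82,5,-153,90,0,0,0.347,82,5,-153,100,0,0,0.347,82,5,-153,105,0,0,0.347,82,5,-153,105,0,0,0.347,82,5,-153,105,0,0,0.347,82],
)

```text
time_s: 25.5
tool_pos: [0.655, -0.0461, 0.0482]
orientation: [-180.0, 0.0, -105.2]
ft_force: [1.3, -0.3, 0.4]
width: 0.082
gripper_force: 0.0
```

Call:
send_rows(
  commands=[0,0,0,0,0,0,45,0,0,0,0,0,0,45,0,0,0,0,0,0,45,0,0,0,0,0,0,45,0,0,0,0,0,0,45],
)

```text
time_s: 26.0
tool_pos: [0.6555, -0.0462, 0.0489]
orientation: [-179.9, 0.0, -105.2]
ft_force: [-1.0, 0.2, 5.4]
width: 0.0585
gripper_force: 66.2
```

Run:
```python
from h import *
T,s=tool();print(s['tool_pos'],s['orientation'],s['width'],s['gripper_force'],s['ft_force'])
p,W=shot('wrist','w11.png'); np.savez('w11.npz',K=p['K'],W=W)
inv=np.linalg.inv(T)
for r in (200,210,220,230,240,250,260,270,280,290): print(r,(inv@np.append(ray(p,W,255,r,.067),1))[:2].round(4))
slot(58,.14)
```

```text
[ 0.65550478 -0.04617314  0.04885586] [-1.79917183e+02  1.92369301e-02 -1.05213004e+02] 0.05847200889248983 66.19392514228821 [-1.04316507  0.21002038  5.40128658]
200 [0.0281 0.0012]
210 [0.0228 0.0012]
220 [0.0173 0.0012]
230 [0.0118 0.0012]
240 [0.0061 0.0012]
250 [0.0002 0.0012]
260 [-0.0057  0.0012]
270 [-0.0118  0.0012]
280 [-0.0181  0.0012]
290 [-0.0245  0.0012]
shift [ -2.7 163.8 -91.4] rotvec [-1.500e-03  1.000e-04 -3.472e-01] q6 then -94.7 rows>= 4.0
```

View pics/w11.png

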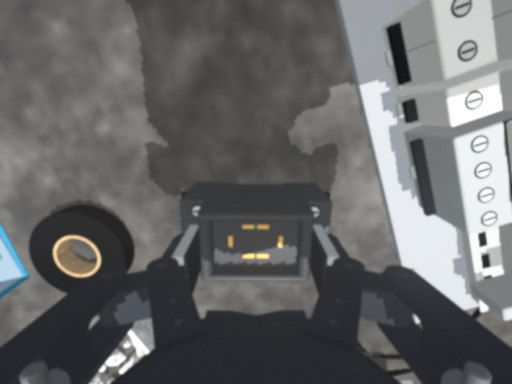

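Call:
send_rows(
  commands=[0,0,-40,0,0,0,45,0,0,-85,0,0,0,45,-2.7,163.8,-92,-0.0015,0,-0.347,45,-2.7,163.8,-92,-0.0015,0,-0.347,45,-2.7,163.8,-92,-0.0015,0,-0.347,45,-2.7,163.8,-92,-0.0015,0,-0.347,45,-2.7,163.8,-92,-0.0015,0,-0.347,45,-2.7,163.8,-92,-0.0015,0,-0.347,45,-2.7,163.8,-92,-0.0015,0,-0.347,45,-2.7,163.8,-92,-0.0015,0,-0.347,45],
)

```text
time_s: 27.05
tool_pos: [0.4984, -0.0009, 0.1394]
orientation: [179.9, 0.0, -85.4]
ft_force: [-0.6, 0.2, -0.7]
width: 0.0583
gripper_force: 65.4
```

Run:
```python
from h import *
T,s=tool();print(s['tool_pos'],s['orientation'],s['width'],s['gripper_force'],s['ft_force'])
slot(57,.0679)
```

```text
[ 0.49839894 -0.00085753  0.13940926] [ 1.79893002e+02  3.17400350e-02 -8.53588266e+01] 0.05829775229184477 65.38100525736809 [-0.62961805  0.17837285 -0.69125096]
shift [ 0.7  0.3 71.5] rotvec [ 0.0019  0.0006 -0.0007] q6 then -94.9 rows>= 2.0
```

Call:
send_rows(
  commands=[0.7,0.3,25,0,0,0,45,0.7,0.3,45,0,0,0,45,0.7,0.3,56,0,0,0,45,0.7,0.3,58,0,0,0,45,0.7,0.3,58,0,0,0,45],
)

```text
time_s: 27.55
tool_pos: [0.497, -0.0012, 0.0814]
orientation: [179.8, 0.0, -85.3]
ft_force: [-0.1, -0.4, -1.0]
width: 0.0586
gripper_force: 65.4
```

Run:
```python
from h import *
T,s=tool();print(s['tool_pos'],s['orientation'],s['width'],s['gripper_force'],s['ft_force'])
slot(57,.0679)
```

```text
[ 0.49700703 -0.0012333   0.08138069] [ 1.79827058e+02  4.90676385e-02 -8.53441291e+01] 0.058613926940752445 65.42503461241722 [-0.11209175 -0.4389135  -1.0266623 ]
shift [ 0.5 -1.1 13.5] rotvec [ 0.003   0.0009 -0.0004] q6 then -94.9 rows>= 1.0
```

Call:
send_rows(
  commands=[0.3,-1,3,0.002,0,0,45,0.3,-1,6,0.002,0,0,45,0.3,-1,9,0.002,0,0,45,0.3,-1,11,0.002,0,0,45,0.3,-1,13,0.002,0,0,45,0.3,-1,15,0.002,0,0,45,0.3,-1,16,0.002,0,0,45,0.3,-1,16,0.002,0,0,45],
)

```text
time_s: 28.35
tool_pos: [0.4983, -0.0014, 0.0678]
orientation: [-179.9, 0.0, -85.3]
ft_force: [-6.1, 1.1, 21.4]
width: 0.0584
gripper_force: 68.1
```

Run:
```python
from h import *
T,s=tool();print(s['tool_pos'],s['orientation'],s['width'],s['gripper_force'],s['ft_force'],s['torque'])
slot(57,.0679)
```

```text
[ 0.49829773 -0.00135933  0.06778792] [-1.79930317e+02  1.33364025e-02 -8.53249338e+01] 0.058390154568059675 68.05683195590973 [-6.12297766  1.14819028 21.37198116] [0.12516382 1.30335554 0.02112754]
shift [ 0.2  0.3 -0.1] rotvec [-0.0012  0.0002 -0.0001] q6 then -94.9 rows>= 1.0
```

Call:
send_rows(
  commands=[0,0,-5,0,0,0,70,0,0,-5,0,0,0,75,0,0,-8,0,0,0,80,0,0,-30,0,0,0,80,0,0,-75,0,0,0,70,0,0,-120,0,0,0,60,0,0,-130,0,0,0,55,0,0,-130,0,0,0,55],
)

```text
time_s: 29.15
tool_pos: [0.4992, -0.0016, 0.1972]
orientation: [-179.8, -0.0, -85.3]
ft_force: [0.7, -0.0, -0.5]
width: 0.0554
gripper_force: 0.0
```

Run:
```python
from h import *
T,s=tool();print(s['tool_pos'],s['orientation'],s['width'],s['ft_force'])
p,W=shot('wrist','w12.png'); np.savez('w12.npz',K=p['K'],W=W)
go(.4443,.3846,.13,-123)
```

```text
[ 0.49918523 -0.00163153  0.19715928] [-1.79813195e+02 -1.12107838e-02 -8.53317295e+01] 0.055399809877387664 [ 0.66549563 -0.03042786 -0.46555137]
shift [-389.1   22.    65.6] rotvec [1.000e-04 6.000e-04 6.573e-01] q6 then -16.1 rows>= 8.0
```

View pics/w12.png

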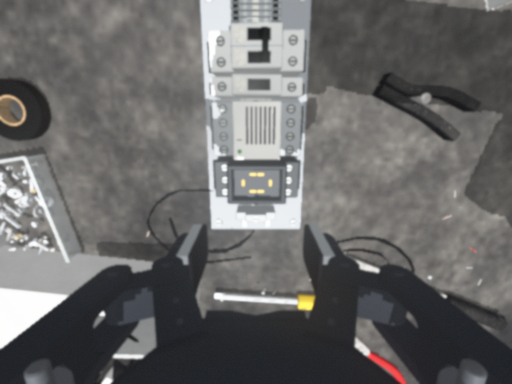

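Call:
send_rows(
  commands=[-389,22,50,0,0,0.657,55,-389,22,50,0,0,0.657,55,-389,22,50,0,0,0.657,55,-389,22,50,0,0,0.657,55,-389,22,50,0,0,0.657,55,-389,22,50,0,0,0.657,55,-389,22,50,0,0,0.657,55,-389,22,50,0,0,0.657,55,-389,22,50,0,0,0.657,55,-389,22,50,0,0,0.657,55,-389,22,50,0,0,0.657,55,-389,22,50,0,0,0.657,55],
)

```text
time_s: 30.4
tool_pos: [0.4441, 0.3828, 0.1451]
orientation: [179.9, -0.1, -123.1]
ft_force: [0.8, -0.5, -0.3]
width: 0.0551
gripper_force: 0.0
```

Call:
send_rows(
  commands=[0,0,0,0,0,0,55,0,0,0,0,0,0,55,0,0,0,0,0,0,55],
)

```text
time_s: 30.7
tool_pos: [0.4447, 0.3838, 0.1461]
orientation: [180.0, 0.0, -123.1]
ft_force: [0.5, 0.3, 0.5]
width: 0.0549
gripper_force: 0.0
```

Run:
```python
from h import *
T,s=tool();print(s['tool_pos'],s['orientation'],s['width'],s['ft_force'])
p,W=shot('wrist','w13.png'); np.savez('w13.npz',K=p['K'],W=W)
i=cv2.imread('pics/w13.png'); cv2.imwrite('pics/w13c.png',cv2.resize(i[160:340,140:380],None,fx=3,fy=3,interpolation=cv2.INTER_CUBIC))
```

```text
[0.44465081 0.38384863 0.14611273] [ 1.79958766e+02  3.57717521e-02 -1.23053260e+02] 0.05486293994076159 [0.52366277 0.27710473 0.53394135]
```

View pics/w13c.png

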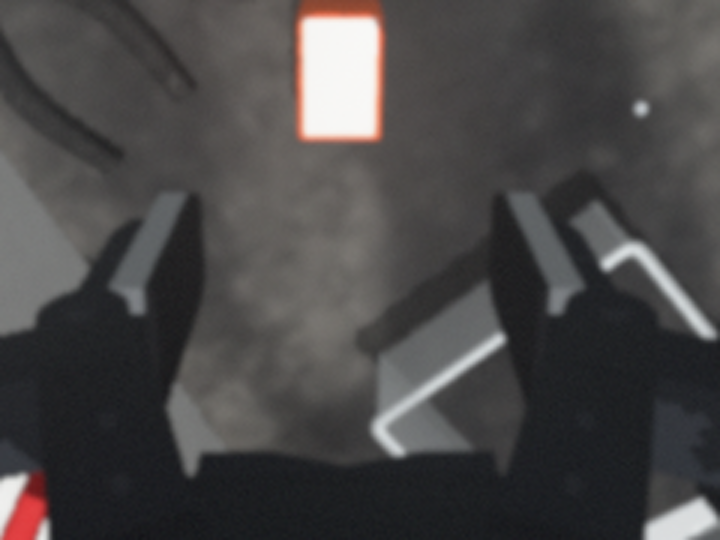

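Run:
```python
from h import *
_,p,W=load('w13'); T,s=tool(); inv=np.linalg.inv(T); print(s['tool_pos'],s['orientation'])
f=lambda x,y,z:ray(p,W,140+(x+.5)/3-.5,160+(y+.5)/3-.5,z)
c=np.mean([f(x,y,.034) for x,y in((299,15),(381,15),(381,139),(299,139))],0)
print(c,[(inv@np.append(f(x,y,.034),1))[:2].round(4) for x,y in((299,15),(381,15),(381,139),(299,139))])
for n,x,y,z in(('traytop',378,428,.04),('tr2',632,245,.04),('foot',365,340,0),('foot2',580,180,0),('cut',190,90,.01),('cut2',120,155,.01)): print(n,(inv@np.append(f(x,y,z),1))[:2].round(3))
go(c[0],c[1],.016,-123)
```

```text
[0.44453902 0.38401893 0.14606874] [ 1.79955299e+02  3.29506856e-02 -1.23037597e+02]
[0.44557958 0.3841363  0.034     ] [array([ 0.0209, -0.0142]), array([0.0209, 0.0125]), array([-0.0221,  0.0131]), array([-0.0221, -0.0149])]
traytop [-0.134  0.013]
tr2 [-0.059  0.1  ]
foot [-0.124  0.009]
foot2 [-0.052  0.093]
cut [-0.012 -0.056]
cut2 [-0.037 -0.084]
shift [ -0.6  -0.9 130.1] rotvec [ 0.0008  0.0006 -0.0007] q6 then -16.2 rows>= 3.0
```

Call:
send_rows(
  commands=[-0.6,-0.9,40,0,0,0,52,-0.6,-0.9,80,0,0,0,52,-0.6,-0.9,110,0,0,0,52,-0.6,-0.9,124,0,0,0,52,-0.6,-0.9,129,0,0,0,52,-0.6,-0.9,129,0,0,0,52],
)

```text
time_s: 31.35
tool_pos: [0.4455, 0.3848, 0.0171]
orientation: [179.9, 0.0, -123.0]
ft_force: [0.9, 0.1, 0.3]
width: 0.0522
gripper_force: 0.0
```

Call:
send_rows(
  commands=[0,0,0,0,0,0,15,0,0,0,0,0,0,15,0,0,0,0,0,0,15,0,0,0,0,0,0,15,0,0,0,0,0,0,15],
  squeeze=35,
)

```text
time_s: 31.85
tool_pos: [0.4466, 0.3856, 0.0186]
orientation: [-180.0, 0.2, -123.0]
ft_force: [-0.1, 0.5, 5.4]
width: 0.027
gripper_force: 35.8
```

Run:
```python
from h import *
T,s=tool();print(s['tool_pos'],s['orientation'],s['width'],s['gripper_force'],s['ft_force'])
p,W=shot('wrist','w14.png'); np.savez('w14.npz',K=p['K'],W=W)
i=cv2.imread('pics/w14.png')[:,:,1].astype(int)
for c in (245,265): print(c,i[180:300:2,c].tolist())
inv=np.linalg.inv(T)
for r in (200,210,220,230,260,270,280,290): print(r,(inv@np.append(ray(p,W,255,r,.034),1))[:2].round(4))
a=np.deg2rad(PA); x,y=PX-np.sin(a)*.057,PY+np.cos(a)*.057; print(x,y)
go(x,y,.16,-175.32)
```

```text
[0.4465632  0.38557869 0.01860908] [-179.97333309    0.2022479  -122.97596339] 0.027006719166782368 35.825552344322205 [-0.05672139  0.4796471   5.44684388]
245 [97, 97, 100, 101, 103, 113, 118, 120, 120, 121, 124, 126, 128, 132, 148, 195, 250, 253, 253, 253, 253, 253, 253, 253, 253, 253, 253, 253, 253, 253, 253, 253, 253, 253, 253, 253, 253, 253, 253, 253, 253, 252, 253, 255, 255, 255, 255, 255, 255, 255, 239, 183, 178, 174, 173, 176, 182, 187, 187, 182]
265 [88, 88, 91, 91, 95, 107, 116, 119, 122, 124, 124, 127, 128, 133, 150, 196, 250, 253, 253, 253, 253, 253, 253, 253, 253, 253, 253, 253, 253, 253, 253, 253, 253, 253, 253, 253, 253, 253, 253, 255, 255, 255, 255, 255, 255, 255, 255, 255, 255, 255, 239, 184, 184, 186, 186, 185, 186, 188, 194, 198]
200 [0.0275 0.0011]
210 [0.0221 0.0011]
220 [0.0165 0.0011]
230 [0.0108 0.0011]
260 [-0.0071  0.0011]
270 [-0.0133  0.0011]
280 [-0.0197  0.0011]
290 [-0.0263  0.0011]
0.49804933514061506 -0.0015900421020602976
shift [ 296.2 -254.  -142.3] rotvec [0.0012 0.0034 0.9135] q6 then -4.9 rows>= 9.0
```

Run:
```python
from h import *
a=np.deg2rad(PA); Rp=np.array([[np.cos(a),np.sin(a)],[-np.sin(a),np.cos(a)]])
for n,z,box in(('w12',.076,(165,200,225,290)),('w11',.057,(215,265,220,290))):
    i,p,W=load(n); h=cv2.cvtColor(i,cv2.COLOR_BGR2HSV).astype(int); m=(h[...,0]>12)&(h[...,0]<35)&(h[...,1]>110)&(h[...,2]>110)
    k=np.zeros_like(m); k[box[0]:box[1],box[2]:box[3]]=1; m&=k; r,c=np.nonzero(m); 
    cc,rr=(c.min()+c.max())/2,(r.min()+r.max())/2
    for q in((c.mean(),r.mean()),(cc,rr)):
        P=ray(p,W,*q,z); print(n,len(r),np.round(q,1),P.round(4),(Rp@(P[:2]-[PX,PY])*1000).round(2))
```

```text
Traceback (most recent call last):
ValueError: zero-size array to reduction operation minimum which has no identity
```

Call:
send_rows(
  commands=[0,0,-50,0,0,0,15,0,0,-100,0,0,0,15,0,0,-140,0,0,0,15,296,-254,-142,0.001,0.003,0.913,15,296,-254,-142,0.001,0.003,0.913,15,296,-254,-142,0.001,0.003,0.913,15,296,-254,-142,0.001,0.003,0.913,15,296,-254,-142,0.001,0.003,0.913,15,296,-254,-142,0.001,0.003,0.913,15,296,-254,-142,0.001,0.003,0.913,15,296,-254,-142,0.001,0.003,0.913,15,296,-254,-142,0.001,0.003,0.913,15],
)

```text
time_s: 33.1
tool_pos: [0.4983, -0.0066, 0.1591]
orientation: [-179.8, -0.1, -175.7]
ft_force: [-0.9, 0.5, -0.0]
width: 0.027
gripper_force: 35.0
```

Call:
send_rows(
  commands=[0,0,0,0,0,0,15,0,0,0,0,0,0,15,0,0,0,0,0,0,15],
)

```text
time_s: 33.4
tool_pos: [0.4969, -0.0007, 0.1585]
orientation: [-179.9, -0.2, -175.2]
ft_force: [0.4, 0.8, -0.1]
width: 0.0271
gripper_force: 35.0
```

Run:
```python
from h import *
a=np.deg2rad(PA); Rp=np.array([[np.cos(a),np.sin(a)],[-np.sin(a),np.cos(a)]])
for n,z,box in(('w12',.076,(165,200,225,290)),('w11',.057,(215,265,220,290))):
    i,p,W=load(n); d=i[...,2].astype(float)-i[...,0]; m=np.zeros_like(d); m[box[0]:box[1],box[2]:box[3]]=d[box[0]:box[1],box[2]:box[3]]
    print(m.max()); m=m>m.max()*.45; r,c=np.nonzero(m)
    for q in((c.mean(),r.mean()),((c.min()+c.max())/2,(r.min()+r.max())/2)):
        P=ray(p,W,*q,z); print(n,len(r),np.round(q,1),P.round(4),(Rp@(P[:2]-[PX,PY])*1000).round(2))
T,s=tool();print(s['tool_pos'],s['orientation'],s['width'],s['gripper_force'],s['ft_force'])
p,W=shot('wrist','w15.png'); np.savez('w15.npz',K=p['K'],W=W)
slot(57,.095,.9,0) if 0 else None
x,y=PX-np.sin(a)*.057+np.cos(a)*.0009,PY+np.cos(a)*.057+np.sin(a)*.0009; go(x,y,.11,-175.32)
```

```text
89.0
w12 188 [256.6 182.5] [ 0.4966 -0.0013  0.076 ] [-1.47 57.4 ]
w12 188 [256.5 182.5] [ 0.4967 -0.0013  0.076 ] [-1.34 57.44]
122.0
w11 349 [255.7 243.1] [ 0.6542 -0.0447  0.057 ] [152.11   1.24]
w11 349 [255.  241.5] [ 0.6543 -0.0458  0.057 ] [152.15   0.16]
[ 0.49693561 -0.00074831  0.1585083 ] [-1.79934653e+02 -1.71409916e-01 -1.75167110e+02] 0.027090331462262644 35.021154284477234 [ 0.37023     0.84833468 -0.09307374]
shift [-2.  -0.9 48.5] rotvec [-0.0011 -0.0029  0.0028] q6 then -4.9 rows>= 1.0
```

View pics/w15.png

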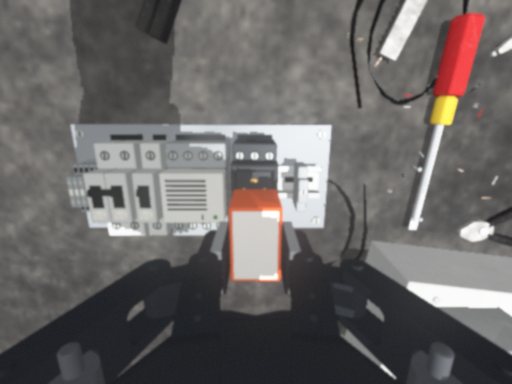

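Call:
send_rows(
  commands=[-2.3,-0.6,20,-0.001,-0.003,0.003,15,-2.3,-0.6,38,-0.001,-0.003,0.003,15,-2.3,-0.6,46,-0.001,-0.003,0.003,15,-2.3,-0.6,46,-0.001,-0.003,0.003,15,-2.3,-0.6,46,-0.001,-0.003,0.003,15],
)

```text
time_s: 33.95
tool_pos: [0.4997, -0.0021, 0.1129]
orientation: [-180.0, 0.0, -175.4]
ft_force: [0.6, 0.4, -0.8]
width: 0.027
gripper_force: 35.0
```

Run:
```python
from h import *
a=np.deg2rad(PA)
T,s=tool();print(s['tool_pos'],s['orientation'],s['width'],s['gripper_force'],s['ft_force'])
x,y=PX-np.sin(a)*.0573+np.cos(a)*.0012,PY+np.cos(a)*.0573+np.sin(a)*.0012; go(x,y,.0946,-175.32)
```

```text
[ 0.49966073 -0.00211098  0.11285068] [-1.79975859e+02  2.20745091e-02 -1.75414714e+02] 0.02696506784668461 35.02543866634369 [ 0.55464299  0.36703993 -0.75679153]
shift [ 0.4  1.  18.3] rotvec [-0.0004  0.0004 -0.0017] q6 then -4.8 rows>= 1.0
```

Call:
send_rows(
  commands=[0.4,0.9,4,0,0,-0.0017,15,0.4,0.9,8,0,0,-0.0017,15,0.4,0.9,11,0,0,-0.0017,15,0.4,0.9,14,0,0,-0.0017,15,0.4,0.9,16,0,0,-0.0017,15,0.4,0.9,18,0,0,-0.0017,15,0.4,0.9,19,0,0,-0.0017,15],
)

```text
time_s: 34.65
tool_pos: [0.4993, -0.0017, 0.0946]
orientation: [-180.0, 0.1, -175.4]
ft_force: [-5.4, 1.3, 19.2]
width: 0.0274
gripper_force: 37.4
```

Run:
```python
from h import *
a=np.deg2rad(PA)
T,s=tool();print(s['tool_pos'],s['orientation'],s['width'],s['gripper_force'],s['ft_force'],s['torque'])
x,y=PX-np.sin(a)*.0573+np.cos(a)*.0012,PY+np.cos(a)*.0573+np.sin(a)*.0012; go(x,y,.0946,-175.32)
```

```text
[ 0.49929399 -0.00167761  0.09456378] [-1.79969576e+02  5.68429163e-02 -1.75363043e+02] 0.02741084146720912 37.44121313095093 [-5.40139615  1.27561342 19.22410428] [ 0.18888938  1.21820376 -0.03419271]
shift [ 0.   0.5 -0. ] rotvec [-0.0005  0.001  -0.0008] q6 then -4.8 rows>= 1.0
```

Call:
send_rows(
  commands=[0,0,-2,0,0,0,40,0,0,-3,0,0,0,48,0,0,-4,0,0,0,50,0,0,-20,0,0,0,50,0,0,-60,0,0,0,50,0,0,-100,0,0,0,50,50,0,-110,0,0,0,50,100,0,-110,0,0,0,50,100,0,-110,0,0,0,50,100,0,-110,0,0,0,50],
)

```text
time_s: 35.65
tool_pos: [0.3985, -0.0097, 0.2036]
orientation: [-180.0, 0.1, -175.4]
ft_force: [-0.4, -0.4, 0.9]
width: 0.0497
gripper_force: 0.0
```

Run:
```python
from h import *
T,s=tool();print(s['tool_pos'],s['width'],s['ft_force'])
p,_=shot('scene','f1.png');q,_=shot('wrist','f2.png')
a=cv2.imread('pics/f1.png')[175:310,215:365];b=cv2.imread('pics/f2.png')[60:330,90:420]
c=np.hstack([cv2.resize(a,(400,360),interpolation=cv2.INTER_CUBIC),cv2.resize(b,(400,360),interpolation=cv2.INTER_CUBIC)])
cv2.imwrite('pics/f.png',c)
```

```text
[ 0.39853076 -0.00966814  0.20364813] 0.04966562279601022 [-0.35200232 -0.35638213  0.88723442]
```

View pics/f.png

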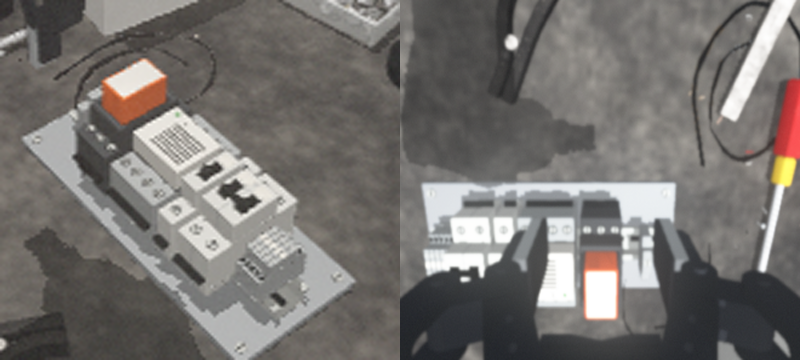

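The pictures show the row in the order terminals, isolator, breaker, supply, socket. All four devices stand level and straight with small gaps, and the relay is upright in the socket.

```bash
python3 -c "
from bench import order
print(order.finish_job())"
```

```text
the job is handed in; nothing more can be done
None
```

The job is handed in: isolator, breaker, supply and relay socket stand fully down on the rail in that order with gaps of about 5 mm, the relay is plugged in, and the screwdriver and cutters were not touched; no verdict came back.

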